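# Gather glass nuggets in a corner of the bin and scoop them into the bowl

### The job

Glass nuggets for the collage lie scattered over the floor of the plywood bin: lift one end of the bin by its rim and tip it so that all six slide together into one corner, then set it back down flat on the table and let go. Take the steel scoop, scoop the nuggets out of that corner, more than one at a time, and pour them into the white bowl until at least five are in it; one may stay in the bin, but none may end on the table. Lay the scoop back flat on the table on its pan, with the bin and the bowl still upright, and leave the paste jar, the brush tin and the glue stick alone.

Things in the scene. Friction and masses are not known exactly. Their poses are not given: they have to be found in the camera images.
- bin_mid (a point): Middle of the open plywood bin (32.5 above its underside; z up). Loose, 0.5 kg, 250 (x) x 170 (y) x 65 high outside, 232 x 152 inside, floor 6, plain walls 9 thick. The rim of an end wall (x = +-120.5 from here) can be pinched from above. Friction on the table about 0.6: it slides if pushed. Nuggets slide in it on slopes over about 0.35 rad, a little more where they also rub along a wall.
- corner_a (a point): Inside bottom corner of the bin at its +x, +y end (on the inner floor; axes as the bin's).
- corner_b (a point): Inside bottom corner of the bin at its +x, -y end.
- corner_c (a point): Inside bottom corner of the bin at its -x, +y end.
- corner_d (a point): Inside bottom corner of the bin at its -x, -y end.
- scoop_grip (a point): Steel hand scoop with wooden handle, loose, 0.17 kg, lying on its flat pan. Point: centre of the handle where it is gripped, 58 above the table, 153 behind the lip. x points level from handle to lip, z up. The handle is a bar 18 wide (y), 16 thick, 115 long, rising backwards at 32 degrees from the back of the pan; it ends 44 behind and 28 above this point.
- scoop_lip (a point): Middle of the scoop's front lip, on the underside of the pan; same axes. The pan reaches from here 96 back (-x) and 48 to either side, sheet 2 thick, sides and back 30 high (sides fall to 12 at the lip), open at the front and on top.
- scoop_pan (a point): Centre of the scoop's pan, 48 behind the lip and 12 above the underside; same axes.
- bowl_rim (a point): White ceramic bowl, round, loose, 0.45 kg, 160 across the rim, 50 high, foot 72 across, wall 5. This point is the centre of its mouth, 50 above the table.
- nugget1_mid (a point): Centre of a flat dark blue glass nugget: a smooth lens 24 across and 13 high with a rounded rim, 10 g, lying flat at the start.
- nugget2_mid (a point): Centre of a flat orange glass nugget: a smooth lens 24 across and 13 high with a rounded rim, 10 g, lying flat at the start.
- nugget3_mid (a point): Centre of a flat green glass nugget: a smooth lens 24 across and 13 high with a rounded rim, 10 g, lying flat at the start.
- nugget4_mid (a point): Centre of a flat purple glass nugget: a smooth lens 24 across and 13 high with a rounded rim, 10 g, lying flat at the start.
- nugget5_mid (a point): Centre of a flat light blue glass nugget: a smooth lens 24 across and 13 high with a rounded rim, 10 g, lying flat at the start.
- nugget6_mid (a point): Centre of a flat red glass nugget: a smooth lens 24 across and 13 high with a rounded rim, 10 g, lying flat at the start.
- paste_jar_mid (a point): Bystander: white jar with a blue lid, 76 across, 98 high; point at its middle height.
- brush_tin_mid (a point): Bystander: paint-spotted metal tin 80 across, 100 high, with brushes standing up to 210 high; point on the axis 50 above the table.
- glue_stick_mid (a point): Bystander: glue stick standing upright, 29 across, 95 high, blue cap; point at its middle height.
Not all that is in view belongs to the job. Leave any pink look-alike of the part that bears scoop_grip alone.

How it is judged:
By the outcome, as a careful person would: the job done as asked, in the order asked, and still so for the second after the job is handed in, with the robot touching nothing.
It also fails if it takes over 72 s, if anything falls off the work surface, if the arm or the gripper's body presses on something with over 40 N, if the wrist force passes 120 N, or if a joint passes its speed limit or range.

### The arm

A 6-joint arm with a two-finger parallel gripper is mounted at the origin on the work surface. World frame = base frame: x ahead of the robot, y to its left, z up, the work surface at z = 0. Lengths are in m, angles in rad, forces in N, time in s.
With the tool pointing down it reaches from about 0.275 to 0.875 m from the base axis. Payload 12.5 kg.
Tool frame: the origin (TCP) lies midway between the tips of the shut fingers; the grasp point (between the pads) lies 19 mm behind it (manip.grasp_offset is the distance from the TCP to the grasp point, in m); z points along the fingers, y is the direction in which the jaws open and shut (so a half turn about z gives the same grasp; the last joint's range is limited). The gripper opens to 85 mm and grips with 20 to 120 N. Pads are 22 mm wide; open, the fingers measure 114 mm over their backs; the gripper's body (76 mm by 85 mm) begins 54 mm behind the grasp point. The pads swing forward as they close: fully open they stand 13 mm farther back than shut.
Start: joints at [1.16, 0.351, 1.652, -0, 1.139, -0.085], TCP at [0.176, 0.521, 0.231] pointing down, gripper open.
Joint ranges: [-2.75, 2.75], [-0.79, 2.1], [0.01, 2.65], [-1.57, 4.71], [0.07, 3.14], [-2.87, 2.87]. Speed limits (rad/s): [2.22, 2.22, 2.79, 3.14, 3.14, 3.14].

### API

Orientations are given as a unit quaternion [x, y, z, w].
In Python, from plant import manip gives the robot as it stands.
- The arm moves only by the tool move_arm, never from a script. Its argument "rows" is a list of rows, each an object with "turn": the turn, a rotation vector about the tool's x, y, z in rad, a list of three; "dp": the shift along the tool's x, y, z in mm, a list of three; "fingers": the finger opening in mm, from 0 to 85.4. A call has 1 to 20 rows; each row is the pose to reach, as a shift and turn from the pose commanded when the call began, along the tool's axes at that moment; what a row does not reach only later rows make up. A row lasts 1/12 s, in which the tool goes at most 41.7 mm and 7.16 degrees, less where a joint would pass 70% of its speed; a pose out of reach is approached as far as the arm can. A call with a gripper value outside its range is refused whole. The fingers move at their own pace and stop on an object; "squeeze" is the grip in N (left out, the last holds). Time passes only in rows, so rows that repeat a pose let the fingers close. It gives the time, the measured TCP pose, the force and the opening at its end, in the units of the state.
- manip.sense(): the state, without advancing time (a new reading comes with each control period).
- manip.read_camera(name): name is "scene" or "top" or "wrist"; returns (picture, depth): 420x560x3 uint8, red, green, blue; 420x560 float32, m along the optical axis (not along the pixel's ray), 0 where there is no reading.
- manip.calibration(name): a dict with "fx", "fy", "cx", "cy" (pixels), "k1" (the pictures are not rectified: a ray, as slopes to the right and down, at radius r is drawn at 1 + k1 r^2 times it, then the intrinsics apply), "R" (3x3) and "t" (3): a world point X has camera coordinates R X + t. Camera axes: x right, y down, z forward; pixel columns grow to the right and rows downward; lengths in m; the calibration is good to about 2 mm. A picture is of the moment at which its call begins: read the wrist's pose just before it. calibration takes no time and is no camera call; for the wrist camera it gives the pose at the moment of the call.
- manip.hand_in(): hands the job in, once; it reports no verdict.
Trained networks look in the newest picture that a camera, given by its name, has taken for a name from the list of things; names that differ only in an ending like _2 or _b are one class to them, and where a whole thing is asked for, a point or a joint stands for the part that bears it (a point fixed in the world has none). Each returns a list of dicts, best first, with "p" (0 to 1); they miss things now and then, are a little off and sometimes report something else, mostly with a low value. They report only what shows in the picture. A call takes as long as a camera call. They do not tell look-alikes from the thing itself.
- manip.recognise(camera, name): "box" ([left, top, right, bottom] in pixels, round what is visible of it).
The state is a dict: "time": time; "qpos": joint angles; "qvel": joint speeds; "tau": joint torques, N m; "position": TCP position; "tcp_rot": TCP orientation; "ft_force": force on the tool from outside, world axes, zero at the start; "moment": the same for the moment, N m; "width": finger opening in m.
Only numpy, scipy, OpenCV 4.12 (cv2) and the standard library are available. Lean on these libraries where they do the work, as an engineer would, in place of code of your own. Each camera call takes 0.05 s, during which the arm holds its last target.

## Working session

There is one attempt and no reset: what is moved stays moved. The work goes in short steps, Python scripts to look and compute and a tool call to move; the robot and the scene stay as the last step left them, time stands still between calls to the robot, and variables do not carry over. Pictures are saved under pics/ and viewed, and the job is handed in when it is done.

Besides the shell and the picture viewer there is one more tool, called as a command line: name --argument value ..., lists and objects as JSON in quotes. move_arm: Moves the arm, as the interface text tells. Its arguments: {"type":"object","properties":{"rows":{"type":"array"},"squeeze":{"type":"number"}},"required":["rows"]}

```bash
ls; mkdir -p pics; python3 - <<'E'
from plant import manip
import cv2,numpy as np
print(manip.sense()); print(manip.grasp_offset)
for n in ["scene","top","wrist"]:
    p,d=manip.read_camera(n); cv2.imwrite(f"pics/{n}0.png",p[:,:,::-1]); np.save(f"pics/{n}0d.npy",d)
    c=manip.calibration(n); print(n,{k:np.round(v,4).tolist() for k,v in c.items()})
E
```

```text
pics
{'time': 0.0, 'qpos': array([ 1.16039278e+00,  3.51238703e-01,  1.65247060e+00, -1.50386126e-06,
        1.13909455e+00, -8.46117672e-02]), 'qvel': array([-0.00115612, -0.00041082, -0.00077949,  0.00053181,  0.00011717,
       -0.00179766]), 'tau': array([-3.53809912e-03, -5.06100833e+01, -2.91409045e+01, -2.88477740e-04,
        4.60385898e-03, -2.96926328e-05]), 'position': array([0.17587381, 0.52075088, 0.23073939]), 'tcp_rot': array([ 1.62176093e-01,  9.86761647e-01, -5.87310597e-04, -1.47702572e-04]), 'ft_force': array([-0.30311739,  0.11846611,  0.27448384]), 'moment': array([-0.0105859 ,  0.03410063,  0.01271274]), 'width': 0.08539244656128861}
0.0187
scene {'fx': 446.4445, 'fy': 446.4445, 'cx': 274.3274, 'cy': 204.362, 'k1': 0.0331, 'R': [[0.8305, 0.557, -0.0012], [0.4398, -0.657, -0.6123], [-0.3418, 0.508, -0.7906]], 't': [-0.4077, -0.1772, 1.2721]}
top {'fx': 489.4352, 'fy': 489.4352, 'cx': 269.9203, 'cy': 205.2694, 'k1': 0.0116, 'R': [[0.0255, -0.9996, 0.0076], [-0.997, -0.026, -0.0722], [0.0724, -0.0058, -0.9974]], 't': [-0.0112, 0.5111, 1.3523]}
wrist {'fx': 373.8882, 'fy': 373.8882, 'cx': 283.5462, 'cy': 207.0369, 'k1': -0.0822, 'R': [[0.3203, 0.9473, -0.0006], [0.8956, -0.3026, 0.3259], [0.3086, -0.105, -0.9454]], 't': [-0.5494, -0.0418, 0.3799]}
```

View pics/scene0.png

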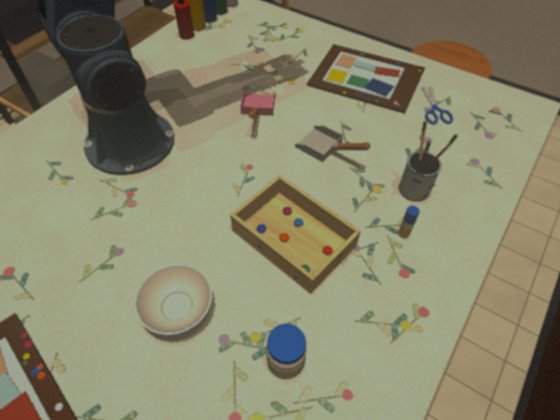

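View pics/top0.png

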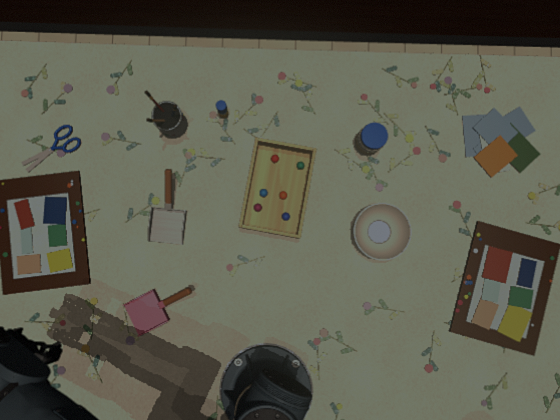

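View pics/wrist0.png

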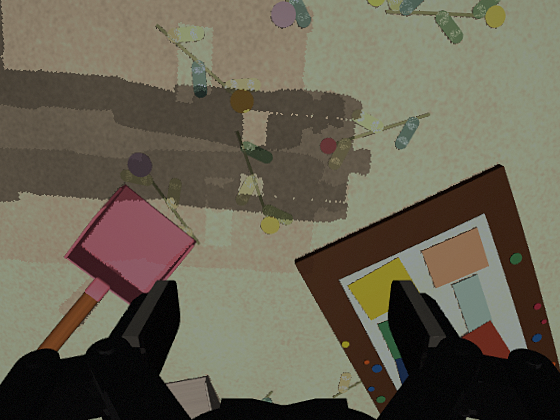

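The top view shows the bin at about (278,190) with six nuggets. The grey steel scoop has its pan at (167,226) and its handle at (169,187). The pink look-alike is at (147,311), the bowl at (380,231), the jar at (372,138), the tin at (168,118) and the glue stick at (222,108). The steel scoop fits the description, and I'll check it in a crop while measuring.

```bash
cat > h.py <<'E'
from plant import manip
import cv2,numpy as np
from scipy.spatial.transform import Rotation as Ro
def ray(c,u,v):
    K=np.array([[c['fx'],0,c['cx']],[0,c['fy'],c['cy']],[0,0,1]])
    p=cv2.undistortPoints(np.array([[[u,v]]],float),K,np.array([c['k1'],0,0,0]))[0,0]
    return np.array([p[0],p[1],1.])
def w_plane(c,u,v,z):
    R=np.array(c['R']);t=np.array(c['t']);d=R.T@ray(c,u,v);o=-R.T@t
    return o+d*(z-o[2])/d[2]
def w_depth(c,u,v,dep):
    R=np.array(c['R']);t=np.array(c['t']);return R.T@(ray(c,u,v)*dep-t)
def cloud(c,dep,x0,y0,x1,y1):
    K=np.array([[c['fx'],0,c['cx']],[0,c['fy'],c['cy']],[0,0,1]])
    v,u=np.mgrid[y0:y1,x0:x1]; uv=np.stack([u.ravel(),v.ravel()],1).astype(float)
    p=cv2.undistortPoints(uv[:,None],K,np.array([c['k1'],0,0,0]))[:,0]
    dd=dep[y0:y1,x0:x1].ravel(); ok=dd>0
    P=np.c_[p,np.ones(len(p))]*dd[:,None]
    return ((P-np.array(c['t']))@np.array(c['R']))[ok],uv[ok]
def proj(c,X):
    K=np.array([[c['fx'],0,c['cx']],[0,c['fy'],c['cy']],[0,0,1]])
    r,_=cv2.Rodrigues(np.array(c['R'],float))
    return cv2.projectPoints(np.array(X,float).reshape(-1,1,3),r,np.array(c['t'],float),K,np.array([c['k1'],0,0,0]))[0][:,0]
def shot(n,f):
    p,d=manip.read_camera(n); cv2.imwrite(f"pics/{f}.png",p[:,:,::-1]); np.save(f"pics/{f}.npy",d); return p,d
E
python3 - <<'E'
from h import *
c=manip.calibration("top"); d=np.load("pics/top0d.npy")
for n in ["bin_mid","scoop_grip","bowl_rim","nugget1_mid","paste_jar_mid","brush_tin_mid","glue_stick_mid"]:
    print(n,[(np.round(r['box']).tolist(),round(r['p'],2)) for r in manip.recognise("top",n)][:7])
# bin points
P,uv=cloud(c,d,225,130,330,250)
rim=P[(P[:,2]>.055)&(P[:,2]<.075)]
print(len(rim),cv2.minAreaRect(rim[:,:2].astype(np.float32)),np.median(rim[:,2]))
fl=P[np.abs(P[:,2])<.004];print("table z",np.median(P[(P[:,2]<.004)][:,2]))
P,uv=cloud(c,d,340,195,420,270); b=P[P[:,2]>.035]; print("bowl",cv2.minEnclosingCircle(b[:,:2].astype(np.float32)),b[:,2].max())
P,uv=cloud(c,d,140,160,195,255); b=P[P[:,2]>.010]
print("scoop",cv2.minAreaRect(b[:,:2].astype(np.float32)))
hb=b[b[:,2]>.045]; print(hb.min(0),hb.max(0),hb.mean(0)); q=hb[:,:2]-hb[:,:2].mean(0); print(np.linalg.svd(q)[2][0] if len(q)<2000 else 0)
P,uv=cloud(c,d,140,160,195,255); print("z hist",np.histogram(P[:,2],bins=[-.02,-.004,.004,.01,.02,.03,.04,.06,.1]))
im=cv2.imread("pics/top0.png")[130:260,130:340]; cv2.imwrite("pics/crop0.png",cv2.resize(im,None,fx=3.8,fy=3.8,interpolation=cv2.INTER_CUBIC))
E
```

```text
bin_mid [([238.0, 137.0, 317.0, 240.0], 0.81)]
scoop_grip [([122.0, 288.0, 190.0, 337.0], 0.88), ([149.0, 171.0, 186.0, 245.0], 0.7), ([240.0, 138.0, 319.0, 239.0], 0.66)]
bowl_rim [([353.0, 200.0, 413.0, 258.0], 0.95)]
nugget1_mid []
paste_jar_mid [([354.0, 123.0, 389.0, 158.0], 0.75)]
brush_tin_mid [([146.0, 92.0, 188.0, 137.0], 0.59), ([243.0, 139.0, 316.0, 237.0], 0.46)]
glue_stick_mid [([216.0, 102.0, 230.0, 119.0], 0.57)]
1041 ((0.558176577091217, -0.015340462327003479), (0.1711711436510086, 0.250729501247406), 81.0384292602539) 0.06503124227054925
table z 0.0003051110963444299
bowl ((0.4451409578323364, -0.306056946516037), 0.08136236667633057) 0.05743720026106704
scoop ((0.49881893396377563, 0.2861601710319519), (0.09760957956314087, 0.19772881269454956), 85.92366027832031)
[0.51071477 0.26943249 0.04515725] [0.59698417 0.2904008  0.09461605] [0.55769518 0.27956575 0.06986487]
[-0.99739812  0.0720902 ]
z hist (array([ 264, 3710,  748,   69,   65,  100,   83,  165]), array([-0.02 , -0.004,  0.004,  0.01 ,  0.02 ,  0.03 ,  0.04 ,  0.06 ,
        0.1  ]))
```

View pics/crop0.png

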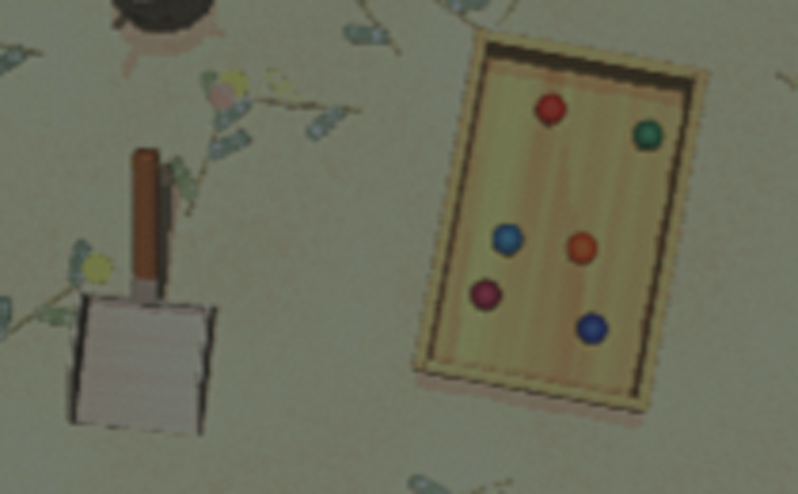

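The crop confirms the steel scoop: a grey pan open towards the robot and a wooden handle. The pink one at (147,311) is the look-alike. The bin centre is about (0.558, -0.015) with a yaw of about -9°.

Plan: pinch the far rim left of centre, tip the bin diagonally onto its near-right corner, then scoop towards the robot.

```bash
cat >> h.py <<'E'
def tool_R(yaw_y, tilt=None):
    """tool pointing down, tool y at heading yaw_y"""
    y=np.array([np.cos(yaw_y),np.sin(yaw_y),0]);z=np.array([0,0,-1.]);x=np.cross(y,z)
    R=np.c_[x,y,z]; return R if tilt is None else Ro.from_rotvec(tilt).as_matrix()@R
def rel(pos,R,s=None,p0=None,R0=None):
    if p0 is None:
        s=s or manip.sense(); p0=s['position'];R0=Ro.from_quat(s['tcp_rot']).as_matrix()
    dp=R0.T@(np.array(pos)-p0)*1000; tn=Ro.from_matrix(R0.T@R).as_rotvec()
    return np.round(dp,1).tolist(),np.round(tn,3).tolist()
BY=np.radians(-9.); BC=np.array([.558,-.0155,.0325])
def b2w(p,yaw=BY,c=BC): 
    return c+np.array([[np.cos(yaw),-np.sin(yaw),0],[np.sin(yaw),np.cos(yaw),0],[0,0,1]])@np.array(p,float)
E
python3 - <<'E'
from h import *
c=manip.calibration("top")
print("jar",w_plane(c,372,138,.098),"tin",w_plane(c,168,118,.1),"glue",w_plane(c,222,108,.09))
for n,(u,v) in dict(red=(275,158.5),green=(300.5,165.5),lb=(263.5,193),orange=(283,195),purple=(258,207.5),blue=(286,216.5)).items(): print(n,w_plane(c,u,v,.0125).round(3))
g=b2w([.1205,.050,0]);print(g)
print(rel([g[0],g[1],.20],tool_R(BY)), rel([g[0],g[1],.029],tool_R(BY)))
E
```

```text
jar [ 0.69236641 -0.26509565  0.098     ] tin [0.73104302 0.2796048  0.1       ] glue [0.76487697 0.13794764 0.09      ]
red [ 0.645 -0.009  0.012]
green [ 0.627 -0.082  0.012]
lb [0.546 0.021 0.012]
orange [ 0.542 -0.034  0.012]
purple [0.505 0.035 0.012]
blue [ 0.481 -0.044  0.012]
[0.68483817 0.01503406 0.0325    ]
([-644.0, -316.6, 31.3], [-0.0, -0.0, 1.402]) ([-644.0, -316.5, 202.3], [-0.0, -0.0, 1.402])
```

move_arm --rows '[{"dp": [-644,-317,31],"turn": [0,0,1.402],"fingers": 60},{"dp": [-644,-317,31],"turn": [0,0,1.402],"fingers": 60},{"dp": [-644,-317,31],"turn": [0,0,1.402],"fingers": 60},{"dp": [-644,-317,31],"turn": [0,0,1.402],"fingers": 60},{"dp": [-644,-317,31],"turn": [0,0,1.402],"fingers": 60},{"dp": [-644,-317,31],"turn": [0,0,1.402],"fingers": 60},{"dp": [-644,-317,31],"turn": [0,0,1.402],"fingers": 60},{"dp": [-644,-317,31],"turn": [0,0,1.402],"fingers": 60},{"dp": [-644,-317,31],"turn": [0,0,1.402],"fingers": 60},{"dp": [-644,-317,31],"turn": [0,0,1.402],"fingers": 60},{"dp": [-644,-317,31],"turn": [0,0,1.402],"fingers": 60},{"dp": [-644,-317,31],"turn": [0,0,1.402],"fingers": 60},{"dp": [-644,-317,31],"turn": [0,0,1.402],"fingers": 60},{"dp": [-644,-317,31],"turn": [0,0,1.402],"fingers": 60},{"dp": [-644,-317,31],"turn": [0,0,1.402],"fingers": 60},{"dp": [-644,-317,31],"turn": [0,0,1.402],"fingers": 60},{"dp": [-644,-317,31],"turn": [0,0,1.402],"fingers": 60},{"dp": [-644,-317,31],"turn": [0,0,1.402],"fingers": 60},{"dp": [-644,-317,31],"turn": [0,0,1.402],"fingers": 60}]'

```text
time: 2.08
position: [0.6858, 0.0121, 0.1993]
tcp_rot: [0.761, 0.648, -0.0, -0.0]
ft_force: [-0.5, 0.8, 0.7]
width: 0.06
```

```bash
python3 - <<'E'
from h import *
s=manip.sense(); print({k:np.round(v,4) for k,v in s.items()})
g=b2w([.1205,.050,0])
print(rel([g[0],g[1],.029],tool_R(BY)))
shot("wrist","w1");shot("scene","s1")
E
```

```text
{'time': np.float64(2.0833), 'qpos': array([-5.0100e-02,  6.3010e-01,  1.2905e+00, -3.0000e-04,  1.2215e+00,
        1.0990e-01]), 'qvel': array([ 0.0548, -0.0447,  0.072 ,  0.0096, -0.0074,  0.0269]), 'tau': array([ -2.3504, -65.9463, -32.1743,  -0.1188,   0.101 ,  -0.322 ]), 'position': array([0.6858, 0.0121, 0.1993]), 'tcp_rot': array([ 7.613e-01,  6.484e-01, -3.000e-04, -1.000e-04]), 'ft_force': array([-0.5153,  0.8395,  0.7348]), 'moment': array([ 0.0118, -0.03  , -0.0283]), 'width': np.float64(0.06)}
([2.8, -1.4, 170.3], [-0.0, 0.0, -0.003])
```

View pics/w1.png

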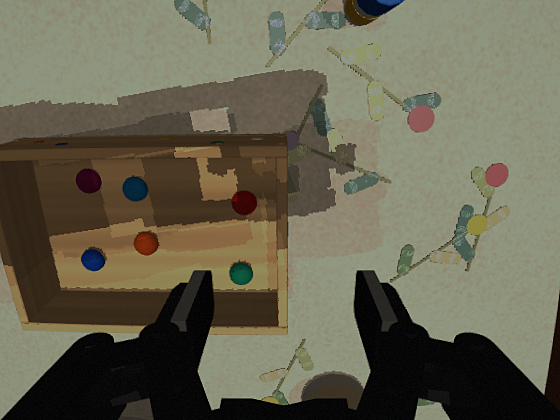

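The far rim (column ~283) runs midway between the fingers, so I'm descending and pinching.

move_arm --rows '[{"dp": [3,-1.5,40],"turn": [0,0,0],"fingers": 60},{"dp": [3,-1.5,80],"turn": [0,0,0],"fingers": 60},{"dp": [3,-1.5,120],"turn": [0,0,0],"fingers": 60},{"dp": [3,-1.5,150],"turn": [0,0,0],"fingers": 60},{"dp": [3,-1.5,170],"turn": [0,0,0],"fingers": 60},{"dp": [3,-1.5,170],"turn": [0,0,0],"fingers": 60},{"dp": [3,-1.5,170],"turn": [0,0,0],"fingers": 8},{"dp": [3,-1.5,170],"turn": [0,0,0],"fingers": 4},{"dp": [3,-1.5,170],"turn": [0,0,0],"fingers": 4},{"dp": [3,-1.5,170],"turn": [0,0,0],"fingers": 4},{"dp": [3,-1.5,170],"turn": [0,0,0],"fingers": 4}]' --squeeze 100

```text
time: 3.1
position: [0.6846, 0.0179, 0.0324]
tcp_rot: [0.76, 0.65, 0.001, 0.001]
ft_force: [-2.2, 1.6, 7.0]
width: 0.0074
```

```bash
python3 - <<'E'
from h import *
s=manip.sense(); print({k:np.round(v,4) for k,v in s.items()})
E
```

```text
{'time': np.float64(3.1), 'qpos': array([-4.1800e-02,  8.1870e-01,  1.3928e+00,  1.0000e-04,  9.2720e-01,
        1.1500e-01]), 'qvel': array([-0.0003, -0.0004, -0.0013,  0.0041,  0.0029,  0.0005]), 'tau': array([-5.42100e-01, -6.61290e+01, -2.33157e+01, -1.72900e-01,
       -3.63800e-01,  6.15000e-02]), 'position': array([0.6846, 0.0179, 0.0324]), 'tcp_rot': array([0.7603, 0.6495, 0.0011, 0.001 ]), 'ft_force': array([-2.1984,  1.5525,  6.9798]), 'moment': array([0.1787, 0.3031, 0.0648]), 'width': np.float64(0.0074)}
```

```bash
cat > kin.py <<'E'
from h import *
from scipy.optimize import least_squares
D=[(np.array([1.16039,.35124,1.65247,0,1.13909,-.0846]),[.17587,.52075,.23074]),(np.array([-.0501,.6301,1.2905,-.0003,1.2215,.1099]),[.6858,.0121,.1993]),(np.array([-.0418,.8187,1.3928,.0001,.9272,.115]),[.6846,.0179,.0324])]
def fit():
    def f(v):
        r0,hz,L1,L2=v;o=[]
        for q,p in D:
            r=np.sqrt(p[0]**2+p[1]**2-.0466**2)
            o+=[r0+L1*np.sin(q[1])+L2*np.sin(q[1]+q[2])-r,hz+L1*np.cos(q[1])+L2*np.cos(q[1]+q[2])-p[2]]
        return o
    s=least_squares(f,[0,.1,.4,.4]);return s.x,s.cost
E
python3 - <<'E'
from kin import *
print(fit())
E
python3 - <<'E'
from h import *
s=manip.sense();p0=s['position'];R0=Ro.from_quat(s['tcp_rot']).as_matrix()
S=b2w([-.125,-.085,-.0325]);print("S",S)
for phi in (45,):
  for th in range(5,61,5):
    a=b2w([np.sin(np.radians(phi)),-np.cos(np.radians(phi)),0],c=np.zeros(3))
    T=Ro.from_rotvec(a*np.radians(th)).as_matrix()
    p=S+T@(p0-S);R=T@R0
    print(phi,th,p.round(3),R[:,2].round(2),rel(p,R,p0=p0,R0=R0))
E
```

```text
(array([-0.01053732, -0.03090753,  0.4733955 ,  0.43767175]), np.float64(2.1192503835786575e-05))
S [ 0.42124203 -0.0798992   0.        ]
45 5 [0.682 0.016 0.056] [ 0.07  0.05 -1.  ] ([-2.7, -2.7, -23.5], [-0.062, 0.062, 0.0])
45 10 [0.677 0.012 0.079] [ 0.14  0.1  -0.98] ([-6.9, -6.7, -46.5], [-0.123, 0.123, 0.0])
45 15 [0.67  0.008 0.101] [ 0.21  0.15 -0.97] ([-12.4, -12.2, -69.0], [-0.185, 0.185, 0.0])
45 20 [0.662 0.002 0.123] [ 0.28  0.2  -0.94] ([-19.3, -19.1, -90.6], [-0.247, 0.247, 0.001])
45 25 [ 0.653 -0.005  0.144] [ 0.34  0.25 -0.91] ([-27.5, -27.3, -111.4], [-0.309, 0.308, 0.001])
45 30 [ 0.642 -0.013  0.163] [ 0.41  0.29 -0.86] ([-37.0, -36.7, -131.1], [-0.37, 0.37, 0.001])
45 35 [ 0.63  -0.022  0.182] [ 0.47  0.34 -0.82] ([-47.7, -47.3, -149.5], [-0.432, 0.432, 0.001])
45 40 [ 0.617 -0.032  0.199] [ 0.52  0.38 -0.76] ([-59.4, -59.0, -166.5], [-0.494, 0.494, 0.001])
45 45 [ 0.602 -0.042  0.214] [ 0.57  0.42 -0.71] ([-72.1, -71.7, -182.1], [-0.555, 0.555, 0.001])
45 50 [ 0.586 -0.053  0.228] [ 0.62  0.45 -0.64] ([-85.8, -85.3, -196.0], [-0.617, 0.617, 0.002])
45 55 [ 0.57  -0.066  0.24 ] [ 0.66  0.48 -0.57] ([-100.2, -99.8, -208.2], [-0.679, 0.679, 0.002])
45 60 [ 0.553 -0.078  0.251] [ 0.7   0.51 -0.5 ] ([-115.4, -114.9, -218.5], [-0.741, 0.74, 0.002])
```

move_arm --rows '[{"dp": [-1,-1,-9],"turn": [-0.025,0.025,0],"fingers": 4},{"dp": [-2.7,-2.7,-23.5],"turn": [-0.062,0.062,0],"fingers": 4},{"dp": [-5,-5,-37],"turn": [-0.098,0.098,0],"fingers": 4},{"dp": [-7,-7,-46.5],"turn": [-0.123,0.123,0],"fingers": 4},{"dp": [-12,-12,-69],"turn": [-0.185,0.185,0],"fingers": 4},{"dp": [-12,-12,-69],"turn": [-0.185,0.185,0],"fingers": 4}]' --squeeze 120

```text
time: 3.6
position: [0.6699, 0.0065, 0.103]
tcp_rot: [0.754, 0.643, 0.133, 0.012]
ft_force: [0.5, -0.3, -1.9]
width: 0.0075
```

```bash
python3 - <<'E'
from h import *
s=manip.sense(); print({k:np.round(v,4) for k,v in s.items()})
shot("scene","s2")
E
```

```text
{'time': np.float64(3.6), 'qpos': array([-0.1316,  0.6267,  1.587 ,  0.269 ,  0.7475, -0.155 ]), 'qvel': array([ 0.0343,  0.063 , -0.0654, -0.146 ,  0.0601,  0.1639]), 'tau': array([ -0.1842, -63.6293, -23.3862,   1.7854,  -0.8177,  -1.3885]), 'position': array([0.6699, 0.0065, 0.103 ]), 'tcp_rot': array([0.7538, 0.6433, 0.1333, 0.0118]), 'ft_force': array([ 0.5105, -0.2612, -1.9049]), 'moment': array([-0.1039, -0.0846, -0.0056]), 'width': np.float64(0.0075)}
```

View pics/s2.png

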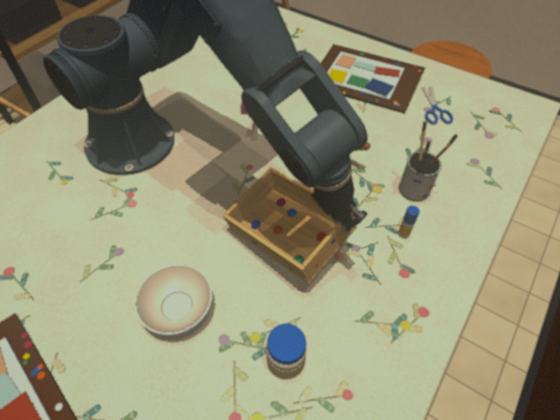

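q4 goes positive, so it has room. The bin is lifted and rolling with the gripper, and I'll continue the tilt to about 57°.

```bash
cat > tilt.py <<'E'
from h import *
S=np.array([ 0.42124203,-0.0798992,0.]);pc=np.array([.6846,.0179,.0324]);Rc=Ro.from_quat([.7603,.6495,.0011,.001]).as_matrix()
def pose(th,phi=45,S=S):
    a=b2w([np.sin(np.radians(phi)),-np.cos(np.radians(phi)),0],c=np.zeros(3))
    T=Ro.from_rotvec(a*np.radians(th)).as_matrix()
    return S+T@(pc-S),T@Rc
def table(th0,ths,phi0=45):
    p0,R0=pose(th0,phi0)
    for t in ths:
        t=t if isinstance(t,tuple) else (t,45)
        print(t,rel(*pose(*t),p0=p0,R0=R0))
E
python3 -c "
from tilt import *
table(15,range(18,59,3))"
```

```text
(18, 45) ([-1.5, -1.4, -14.1], [-0.037, 0.037, 0.0])
(21, 45) ([-3.4, -3.4, -28.1], [-0.074, 0.074, 0.0])
(24, 45) ([-5.9, -5.8, -41.9], [-0.111, 0.111, 0.0])
(27, 45) ([-8.9, -8.8, -55.6], [-0.148, 0.148, 0.0])
(30, 45) ([-12.4, -12.2, -69.0], [-0.185, 0.185, 0.0])
(33, 45) ([-16.4, -16.2, -82.1], [-0.222, 0.222, 0.001])
(36, 45) ([-20.9, -20.6, -94.9], [-0.259, 0.259, 0.001])
(39, 45) ([-25.8, -25.5, -107.3], [-0.296, 0.296, 0.001])
(42, 45) ([-31.2, -30.9, -119.4], [-0.333, 0.333, 0.001])
(45, 45) ([-37.0, -36.7, -131.1], [-0.37, 0.37, 0.001])
(48, 45) ([-43.3, -42.9, -142.3], [-0.407, 0.407, 0.001])
(51, 45) ([-49.9, -49.6, -153.0], [-0.444, 0.444, 0.001])
(54, 45) ([-57.0, -56.6, -163.2], [-0.481, 0.481, 0.001])
(57, 45) ([-64.4, -64.0, -172.9], [-0.518, 0.518, 0.001])
```

move_arm --rows '[{"dp": [-1.5,-1.5,-14],"turn": [-0.037,0.037,0],"fingers": 4},{"dp": [-3.5,-3.5,-28],"turn": [-0.074,0.074,0],"fingers": 4},{"dp": [-6,-6,-42],"turn": [-0.111,0.111,0],"fingers": 4},{"dp": [-9,-9,-55.5],"turn": [-0.148,0.148,0],"fingers": 4},{"dp": [-12.5,-12,-69],"turn": [-0.185,0.185,0],"fingers": 4},{"dp": [-16.5,-16,-82],"turn": [-0.222,0.222,0],"fingers": 4},{"dp": [-21,-20.5,-95],"turn": [-0.259,0.259,0],"fingers": 4},{"dp": [-26,-25.5,-107.5],"turn": [-0.296,0.296,0],"fingers": 4},{"dp": [-31,-31,-119.5],"turn": [-0.333,0.333,0],"fingers": 4},{"dp": [-37,-36.5,-131],"turn": [-0.37,0.37,0],"fingers": 4},{"dp": [-43.5,-43,-142.5],"turn": [-0.407,0.407,0],"fingers": 4},{"dp": [-50,-49.5,-153],"turn": [-0.444,0.444,0],"fingers": 4},{"dp": [-57,-56.5,-163],"turn": [-0.481,0.481,0],"fingers": 4},{"dp": [-64.5,-64,-173],"turn": [-0.518,0.518,0],"fingers": 4},{"dp": [-64.5,-64,-173],"turn": [-0.518,0.518,0],"fingers": 4},{"dp": [-64.5,-64,-173],"turn": [-0.518,0.518,0],"fingers": 4},{"dp": [-64.5,-64,-173],"turn": [-0.518,0.518,0],"fingers": 4}]'

```text
time: 5.07
position: [0.5632, -0.07, 0.2425]
tcp_rot: [0.669, 0.571, 0.474, 0.037]
ft_force: [-1.0, -0.9, -0.1]
width: 0.0073
```

```bash
python3 - <<'E'
from h import *
from tilt import pose
s=manip.sense(); print({k:np.round(v,3) for k,v in s.items()}); print(rel(*pose(57)))
shot("scene","s3");shot("top","t3");shot("wrist","w3")
a=cv2.imread("pics/s3.png");b=cv2.imread("pics/w3.png");c=cv2.imread("pics/t3.png")
m=np.hstack([cv2.resize(a[120:320,170:400],(460,400)),cv2.resize(b,(340,255)) if 0 else cv2.resize(c[100:300,200:370],(340,400))]);cv2.imwrite("pics/m3.png",m)
E
```

```text
{'time': np.float64(5.067), 'qpos': array([-0.589,  0.306,  2.041,  1.336,  0.941, -1.379]), 'qvel': array([ 0.01 ,  0.001,  0.001,  0.007,  0.001, -0.012]), 'tau': array([ -0.448, -42.366, -23.429,   2.547,   1.944,  -0.072]), 'position': array([ 0.563, -0.07 ,  0.242]), 'tcp_rot': array([0.669, 0.571, 0.474, 0.037]), 'ft_force': array([-1.031, -0.938, -0.079]), 'moment': array([-0.631,  1.043,  0.097]), 'width': np.float64(0.007)}
([0.9, 1.2, -1.5], [-0.006, 0.002, -0.0])
```

View pics/m3.png

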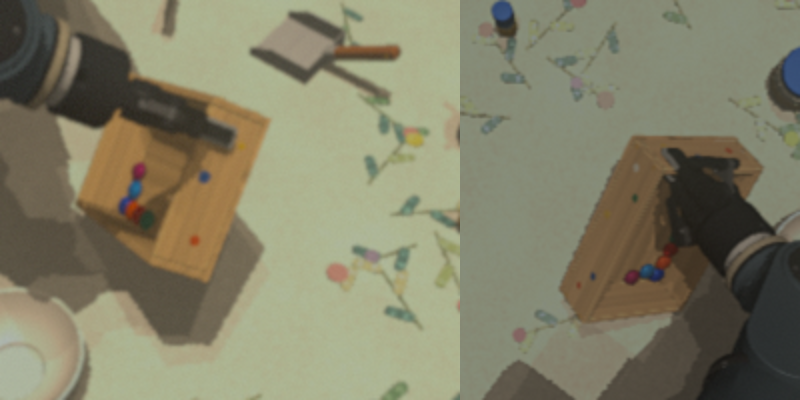

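View pics/w3.png

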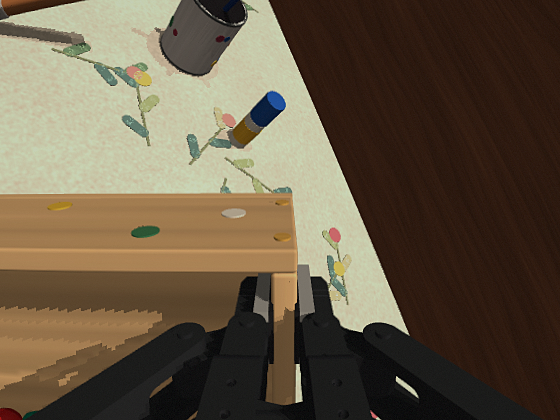

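All six nuggets are gathered in an L in the near-right corner, as the scene crop at about (140,205) shows. I'm setting the bin back down along the same arc.

```bash
python3 -c "
from tilt import *
table(57,[53,49,45,41,37,33,29,25,21,17,13,9,6,4,2,1,0])"
```

```text
(53, 45) ([1.1, 1.1, 19.0], [0.049, -0.049, -0.0])
(49, 45) ([1.3, 1.2, 38.0], [0.099, -0.099, -0.0])
(45, 45) ([0.6, 0.4, 57.0], [0.148, -0.148, -0.0])
(41, 45) ([-1.1, -1.3, 75.8], [0.198, -0.197, -0.001])
(37, 45) ([-3.7, -4.0, 94.5], [0.247, -0.247, -0.001])
(33, 45) ([-7.3, -7.6, 112.8], [0.296, -0.296, -0.001])
(29, 45) ([-11.7, -12.0, 130.8], [0.346, -0.345, -0.001])
(25, 45) ([-17.0, -17.4, 148.2], [0.395, -0.395, -0.001])
(21, 45) ([-23.1, -23.6, 165.1], [0.444, -0.444, -0.001])
(17, 45) ([-30.1, -30.6, 181.4], [0.494, -0.494, -0.001])
(13, 45) ([-37.8, -38.4, 196.9], [0.543, -0.543, -0.001])
(9, 45) ([-46.3, -46.9, 211.6], [0.593, -0.592, -0.002])
(6, 45) ([-53.2, -53.8, 222.1], [0.63, -0.629, -0.002])
(4, 45) ([-58.0, -58.6, 228.8], [0.654, -0.654, -0.002])
(2, 45) ([-62.9, -63.5, 235.2], [0.679, -0.679, -0.002])
(1, 45) ([-65.4, -66.1, 238.4], [0.691, -0.691, -0.002])
(0, 45) ([-68.0, -68.6, 241.4], [0.704, -0.703, -0.002])
```

move_arm --rows '[{"dp": [1,1,19],"turn": [0.049,-0.049,0],"fingers": 4},{"dp": [1.5,1,38],"turn": [0.099,-0.099,0],"fingers": 4},{"dp": [0.5,0.5,57],"turn": [0.148,-0.148,0],"fingers": 4},{"dp": [-1,-1.5,76],"turn": [0.198,-0.197,0],"fingers": 4},{"dp": [-3.5,-4,94.5],"turn": [0.247,-0.247,-0.001],"fingers": 4},{"dp": [-7.5,-7.5,113],"turn": [0.296,-0.296,-0.001],"fingers": 4},{"dp": [-11.5,-12,131],"turn": [0.346,-0.345,-0.001],"fingers": 4},{"dp": [-17,-17.5,148],"turn": [0.395,-0.395,-0.001],"fingers": 4},{"dp": [-23,-23.5,165],"turn": [0.444,-0.444,-0.001],"fingers": 4},{"dp": [-30,-30.5,181.5],"turn": [0.494,-0.494,-0.001],"fingers": 4},{"dp": [-38,-38.5,197],"turn": [0.543,-0.543,-0.001],"fingers": 4},{"dp": [-46.5,-47,211.5],"turn": [0.593,-0.592,-0.002],"fingers": 4},{"dp": [-53,-54,222],"turn": [0.63,-0.629,-0.002],"fingers": 4},{"dp": [-58,-58.5,229],"turn": [0.654,-0.654,-0.002],"fingers": 4},{"dp": [-63,-63.5,235],"turn": [0.679,-0.679,-0.002],"fingers": 4},{"dp": [-65.5,-66,238.5],"turn": [0.691,-0.691,-0.002],"fingers": 4},{"dp": [-67.5,-68.5,240.5],"turn": [0.703,-0.703,-0.002],"fingers": 4},{"dp": [-67.5,-68.5,240.5],"turn": [0.703,-0.703,-0.002],"fingers": 4},{"dp": [-67.5,-68.5,240.5],"turn": [0.703,-0.703,-0.002],"fingers": 4}]'

```text
time: 6.8
position: [0.684, 0.0187, 0.0324]
tcp_rot: [0.76, 0.65, 0.001, 0.001]
ft_force: [-1.1, 2.0, 6.0]
width: 0.0075
```

```bash
python3 - <<'E'
from h import *
s=manip.sense(); print({k:np.round(v,3) for k,v in s.items()})
shot("scene","s4")
E
```

```text
{'time': np.float64(6.8), 'qpos': array([-0.041,  0.818,  1.394, -0.   ,  0.927,  0.115]), 'qvel': array([-0.004, -0.003,  0.006, -0.007, -0.004, -0.004]), 'tau': array([-1.0930e+00, -6.6902e+01, -2.3964e+01, -4.5300e-01, -1.7100e-01,
        5.0000e-02]), 'position': array([0.684, 0.019, 0.032]), 'tcp_rot': array([0.76 , 0.65 , 0.001, 0.001]), 'ft_force': array([-1.114,  1.971,  5.958]), 'moment': array([ 0.332,  0.173, -0.043]), 'width': np.float64(0.008)}
```

View pics/s4.png

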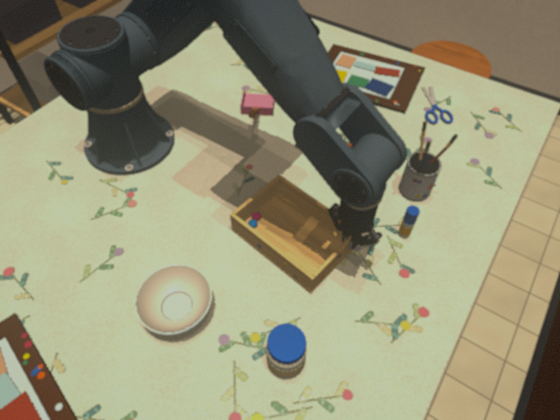

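The bin is flat with the nuggets clustered at (255,220) in the scene view. Releasing and lifting off.

move_arm --rows '[{"dp": [0,0,0],"turn": [0,0,0],"fingers": 50},{"dp": [0,0,0],"turn": [0,0,0],"fingers": 60},{"dp": [0,0,-2],"turn": [0,0,0],"fingers": 60},{"dp": [0,0,-40],"turn": [0,0,0],"fingers": 60},{"dp": [0,0,-80],"turn": [0,0,0],"fingers": 60},{"dp": [0,0,-120],"turn": [0,0,0],"fingers": 60},{"dp": [0,0,-160],"turn": [0,0,0],"fingers": 60},{"dp": [0,0,-160],"turn": [0,0,0],"fingers": 60}]'

```text
time: 7.52
position: [0.6863, 0.018, 0.2005]
tcp_rot: [0.76, 0.65, 0.005, 0.005]
ft_force: [1.2, -0.0, 1.2]
width: 0.0599
```

```bash
cat > kin.py <<'E'
from h import *
from scipy.optimize import least_squares
Rz=lambda a:Ro.from_euler('z',a).as_matrix();Ry=lambda a:Ro.from_euler('y',a).as_matrix()
D=[([1.16039,.35124,1.65247,0,1.13909,-.0846],[.17587,.52075,.23074]),([-.0418,.8187,1.3928,.0001,.9272,.115],[.6846,.0179,.0324]),
([-.1316,.6267,1.587,.269,.7475,-.155],[.6699,.0065,.103]),([-.589,.306,2.041,1.336,.941,-1.379],[.5632,-.07,.2425])]
def fk(q,v):
    r0,y0,h,L1,e,L2,L3,yw=v
    A=Rz(q[0]);p=A@[r0,y0,h];A=A@Ry(q[1]);p=p+A@[0,0,L1];A=A@Ry(q[2]);p=p+A@[e,0,L2];A=A@Rz(q[3])@Ry(q[4]);p=p+A@[0,yw,L3]
    return p,A@Rz(q[5])
def fit(D):
    f=lambda v:np.r_[np.concatenate([fk(q,v)[0]-p for q,p in D]),1e-3*np.array(v-v0)]
    v0=np.array([0,.02,.3,.47,0,.44,.28,.02]);s=least_squares(f,v0);return s.x,np.abs(f(s.x)[:-8]).max()
LO=np.array([-2.75,-.79,.01,-1.57,.07,-2.87]);HI=np.array([2.75,2.1,2.65,4.71,3.14,2.87])
def ik(p,R,q0,v,Cm):
    f=lambda q:(lambda a:np.r_[(a[0]-p)*5,Ro.from_matrix(a[1]@Cm@R.T).as_rotvec()])(fk(q,v))
    s=least_squares(f,np.clip(q0,LO+1e-3,HI-1e-3),bounds=(LO,HI));return s.x,np.abs(s.fun).max()
E
python3 - <<'E'
from kin import *
s=manip.sense();print(s['time'],s['position'],s['qpos'].round(4)); D.append((s['qpos'],s['position']))
v,e=fit(D);print(v.round(4),e); print((fk(s['qpos'],v)[1].T@Ro.from_quat(s['tcp_rot']).as_matrix()).round(2))
q=D[3][0];print((fk(q,v)[1].T@Ro.from_quat([.669,.571,.474,.037]).as_matrix()).round(3))
np.save("v.npy",v)
shot("top","t5");shot("wrist","w5")
im=cv2.imread("pics/t5.png")[130:260,130:340]; cv2.imwrite("pics/crop5.png",cv2.resize(im,None,fx=3.8,fy=3.8,interpolation=cv2.INTER_CUBIC))
E
```

```text
7.5167 [0.6863341  0.01796979 0.20048888] [-4.1400e-02  6.2330e-01  1.2992e+00 -7.0000e-04  1.2057e+00  1.1420e-01]
[ 1.000e-04  4.660e-02  2.583e-01  4.871e-01  4.030e-02  4.376e-01
  2.647e-01 -1.000e-04] 8.900258016721063e-05
[[ 0. -1. -0.]
 [ 1.  0.  0.]
 [-0. -0.  1.]]
[[-0.002 -1.     0.   ]
 [ 1.    -0.002 -0.002]
 [ 0.002  0.     1.   ]]
```

View pics/crop5.png

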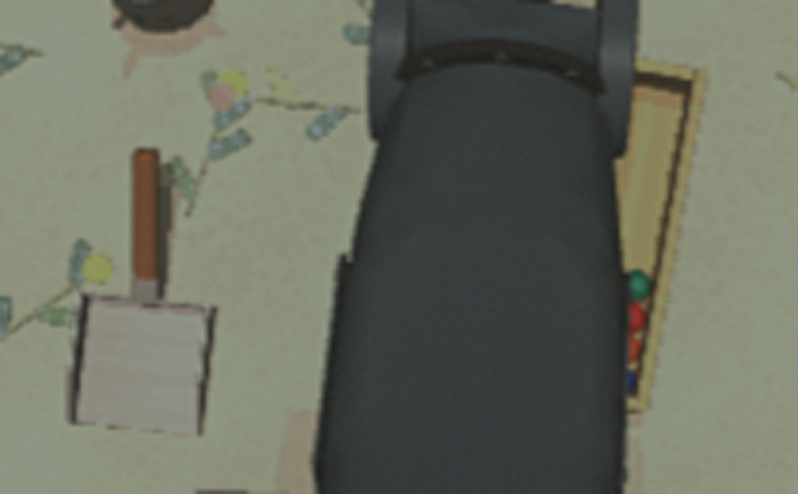

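View pics/w5.png

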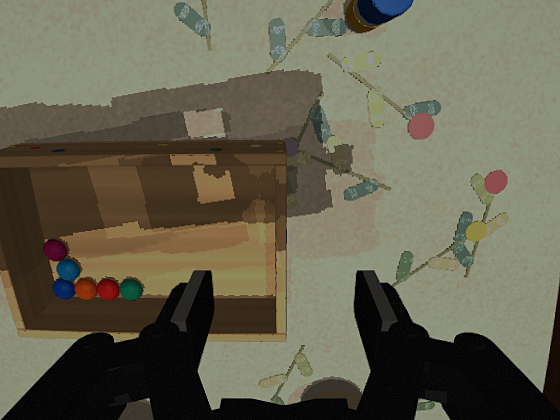

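The kinematic fit reproduces the measured poses to 0.1 mm. The wrist view shows an L in the corner: purple (55,249) and light blue (68,269) along the end wall, then blue (64,289), orange (86,289), red (108,289) and green (131,289) along the side wall. Next I'll plan the scoop grasp and check reach for the whole sequence.

```bash
cat > sc.py <<'E'
from kin import *
v=np.load("v.npy");Cm=np.array([[0,-1,0],[1,0,0],[0,0,1.]])
TS=np.diag([-1.,1,-1])  # tool axes in scoop frame
GR=np.array([-.153,0,.058])
def scoop_tool(L,psi,tau,G=GR,TS=TS):
    Rs=Rz(np.radians(psi))@Ry(np.radians(tau)); R=Rs@TS
    return np.array(L)+Rs@G+.0187*R[:,2],R
E
python3 - <<'E'
from sc import *
s=manip.sense();q=s['qpos']
def show(n,p,R):
    global q
    q,e=ik(p,R,q,v,Cm);print(n,p.round(3),q.round(2),"err",round(e,4))
g=np.array([.550,.280,.058]);ps=175.9
L=g-Rz(np.radians(ps))@GR
p,R=scoop_tool(L,ps,0);print("tcp",p,"lip",L)
pa=p+[0,0,.10]
print(rel(pa,R),rel(p,R))
show("above",pa,R);show("grasp",p,R)
for d,t in ((.11,25),(.11,15),(.06,10),(.005,0),(.005,-20)):
    Lb=b2w([-.116+d,-.026,-.0265]); show(("bin",d,t),*scoop_tool(Lb,171,t))
Lb[2]+=.15;show("up",*scoop_tool(Lb,171,-20))
q1=q
for psi in (180,200,220,240,255,270):
    q=q1
    for t in (-20,0,20,40,60,75):
        Lp=np.array([.445,-.306,.075])-.025*Rz(np.radians(psi))[:,0]; show(("pour",psi,t),*scoop_tool(Lp,psi,t))
E
```

```text
tcp [0.55   0.28   0.0393] lip [0.39739156 0.29093911 0.        ]
([238.1, -172.9, 53.0], [0.003, -0.003, 1.487]) ([238.2, -173.3, 153.0], [0.003, -0.003, 1.487])
above [0.55  0.28  0.139] [ 0.4   0.57  1.55 -0.    1.02  2.04] err 0.0
grasp [0.55  0.28  0.039] [0.4  0.71 1.6  0.   0.84 2.04] err 0.0
('bin', 0.11, 25) [ 0.669 -0.059  0.106] [-0.16  0.56  1.74  0.    0.4   1.57] err 0.0
('bin', 0.11, 15) [ 0.684 -0.062  0.084] [-0.16  0.66  1.58  0.    0.64  1.57] err 0.0
('bin', 0.06, 10) [ 0.641 -0.055  0.071] [-0.16  0.64  1.64  0.    0.68  1.57] err 0.0
('bin', 0.005, 0) [ 0.595 -0.048  0.045] [-0.16  0.67  1.65  0.    0.82  1.57] err 0.0
('bin', 0.005, -20) [ 0.6   -0.048 -0.009] [-0.16  0.91  1.37 -0.    1.21  1.57] err 0.0
up [ 0.6   -0.048  0.141] [-0.16  0.72  1.33 -0.    1.44  1.57] err 0.0
('pour', 180, -20) [ 0.627 -0.306  0.06 ] [-0.46  0.97  1.05 -0.15  1.44  1.15] err 0.0
('pour', 180, 0) [ 0.623 -0.306  0.114] [-0.52  0.73  1.33 -0.    1.08  1.05] err 0.0
('pour', 180, 20) [ 0.6   -0.306  0.164] [-0.62  0.52  1.61  0.3   0.74  0.76] err 0.0
('pour', 180, 40) [ 0.562 -0.
[... 2141 characters left out ...]
 0.0
('pour', 255, 60) [ 0.462 -0.241  0.227] [-0.93  0.62  1.59  0.76  1.7  -0.88] err 0.0
('pour', 255, 75) [ 0.452 -0.28   0.233] [-1.01  0.77  1.49  0.85  1.92 -0.92] err 0.0
('pour', 270, -20) [ 0.445 -0.124  0.06 ] [-0.18  0.48  2.05 -0.6   0.64  0.32] err 0.0
('pour', 270, 0) [ 0.445 -0.128  0.114] [-0.38  0.37  1.97  0.    0.8  -0.38] err 0.0
('pour', 270, 20) [ 0.445 -0.151  0.164] [-0.59  0.38  1.84  0.32  1.14 -0.76] err 0.0
('pour', 270, 40) [ 0.445 -0.189  0.203] [-0.76  0.5   1.68  0.49  1.5  -0.93] err 0.0
('pour', 270, 60) [ 0.445 -0.239  0.227] [-0.88  0.67  1.49  0.61  1.85 -0.99] err 0.0
('pour', 270, 75) [ 0.445 -0.279  0.233] [-0.94  0.83  1.35  0.71  2.08 -0.99] err 0.0
```

move_arm --rows '[{"dp": [238,-173,53],"turn": [0,0,1.487],"fingers": 50},{"dp": [238,-173,53],"turn": [0,0,1.487],"fingers": 50},{"dp": [238,-173,53],"turn": [0,0,1.487],"fingers": 50},{"dp": [238,-173,53],"turn": [0,0,1.487],"fingers": 50},{"dp": [238,-173,53],"turn": [0,0,1.487],"fingers": 50},{"dp": [238,-173,53],"turn": [0,0,1.487],"fingers": 50},{"dp": [238,-173,53],"turn": [0,0,1.487],"fingers": 50},{"dp": [238,-173,53],"turn": [0,0,1.487],"fingers": 50},{"dp": [238,-173,53],"turn": [0,0,1.487],"fingers": 50},{"dp": [238,-173,53],"turn": [0,0,1.487],"fingers": 50},{"dp": [238,-173,53],"turn": [0,0,1.487],"fingers": 50},{"dp": [238,-173,53],"turn": [0,0,1.487],"fingers": 50},{"dp": [238,-173,53],"turn": [0,0,1.487],"fingers": 50},{"dp": [238,-173,53],"turn": [0,0,1.487],"fingers": 50},{"dp": [238,-173,53],"turn": [0,0,1.487],"fingers": 50}]'

```text
time: 8.87
position: [0.5487, 0.2797, 0.1371]
tcp_rot: [0.999, -0.034, -0.0, 0.001]
ft_force: [-0.0, -0.0, 0.1]
width: 0.0499
```

```bash
python3 - <<'E'
from sc import *
s=manip.sense();print(s['time'],s['position'],s['qpos'].round(3))
shot("top","t6");shot("wrist","w6")
c=manip.calibration("top"); d=np.load("pics/t6.npy")
P,uv=cloud(c,d,225,130,330,250)
rim=P[(P[:,2]>.058)&(P[:,2]<.072)]
print(len(rim),cv2.minAreaRect(rim[:,:2].astype(np.float32)),np.median(rim[:,2]))
im=cv2.imread("pics/t6.png")[130:260,130:340]; cv2.imwrite("pics/crop6.png",cv2.resize(im,None,fx=3.8,fy=3.8,interpolation=cv2.INTER_CUBIC))
cw=manip.calibration("wrist");dw=np.load("pics/w6.npy")
P,uv=cloud(cw,dw,0,0,560,420); b=P[(P[:,2]>.01)&(P[:,2]<.1)&(P[:,1]>.2)&(P[:,1]<.36)&(P[:,0]>.36)&(P[:,0]<.65)]
print("scoop",cv2.minAreaRect(b[:,:2].astype(np.float32)),b.min(0),b.max(0))
pan=b[(b[:,2]<.034)&(b[:,0]<.505)]; print("pan",len(pan),cv2.minAreaRect(pan[:,:2].astype(np.float32)) if len(pan) else 0)
h=b[(b[:,2]>.045)]; print("handle",len(h),h.mean(0),h.min(0),h.max(0)); 
E
```

```text
8.8667 [0.54868303 0.2796887  0.13707805] [ 3.960e-01  5.730e-01  1.555e+00 -1.000e-03  1.015e+00  2.035e+00]
1008 ((0.5569613575935364, -0.014741979539394379), (0.1701495498418808, 0.25038349628448486), 81.07770538330078) 0.06510337297972002
scoop ((0.4981800317764282, 0.2851094901561737), (0.09738357365131378, 0.1994769126176834), 85.64000701904297) [0.39515356 0.23751682 0.01001703] [0.59797694 0.34069992 0.09183609]
pan 2166 ((0.44951963424682617, 0.2888195216655731), (0.09738357365131378, 0.10187358409166336), 85.64000701904297)
handle 3228 [0.56614052 0.2798266  0.0741664 ] [0.51638842 0.26845026 0.04500448] [0.59797694 0.29194944 0.09183609]
```

View pics/crop6.png

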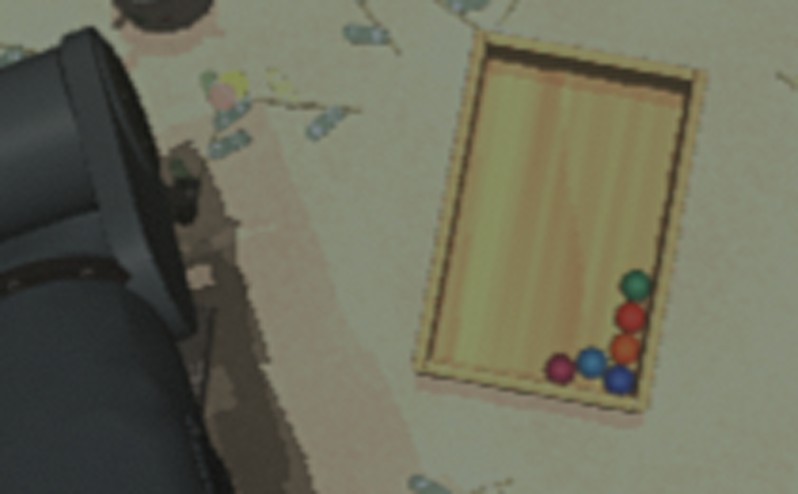

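View pics/w6.png

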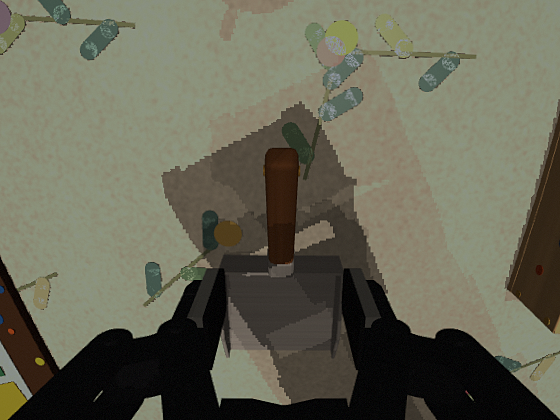

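The wrist view shows the handle at (282,205) between the fingers. Descending to grip.

move_arm --rows '[{"dp": [1,0,35],"turn": [0,0,0],"fingers": 50},{"dp": [2,0,65],"turn": [0,0,0],"fingers": 50},{"dp": [2,0,88],"turn": [0,0,0],"fingers": 50},{"dp": [2,0,98],"turn": [0,0,0],"fingers": 50},{"dp": [2,0,98],"turn": [0,0,0],"fingers": 30},{"dp": [2,0,98],"turn": [0,0,0],"fingers": 10},{"dp": [2,0,98],"turn": [0,0,0],"fingers": 10},{"dp": [2,0,98],"turn": [0,0,0],"fingers": 10},{"dp": [2,0,98],"turn": [0,0,0],"fingers": 10}]' --squeeze 110

```text
time: 9.72
position: [0.5521, 0.28, 0.0415]
tcp_rot: [0.999, -0.036, 0.002, -0.0]
ft_force: [1.4, -1.5, 3.7]
width: 0.0161
```

```bash
python3 - <<'E'
from sc import *
s=manip.sense();print(s['time'],s['position'],s['tcp_rot'],s['ft_force'],s['width'])
E
```

```text
9.7167 [0.55207401 0.28003631 0.04151067] [ 9.99361711e-01 -3.56868757e-02  1.60171733e-03 -2.25978529e-04] [ 1.36803228 -1.50422029  3.73909912] 0.01613046103394506
```

move_arm --rows '[{"dp": [0,0,-15],"turn": [0,0,0],"fingers": 10},{"dp": [0,0,-45],"turn": [0,0,0],"fingers": 10},{"dp": [0,0,-80],"turn": [0,0,0],"fingers": 10},{"dp": [0,0,-115],"turn": [0,0,0],"fingers": 10},{"dp": [0,0,-140],"turn": [0,0,0],"fingers": 10},{"dp": [0,0,-140],"turn": [0,0,0],"fingers": 10}]'

```text
time: 10.22
position: [0.5532, 0.2807, 0.1863]
tcp_rot: [0.999, -0.036, 0.005, -0.002]
ft_force: [0.4, 1.1, -0.6]
width: 0.0164
```

```bash
python3 - <<'E'
from sc import *
s=manip.sense();print(s['time'],s['position'],s['tcp_rot'],s['ft_force'],s['width'])
cw=manip.calibration("wrist");shot("wrist","w7");shot("scene","s7");dw=np.load("pics/w7.npy")
R0=Ro.from_quat(s['tcp_rot']).as_matrix();p0=s['position']
P,uv=cloud(cw,dw,0,0,560,420); T=(P-p0)@R0*1000   # tool frame mm
m=(P[:,2]>.09)
img=np.zeros((420,560));
print(np.histogram(T[m][:,2],20))
np.save("pics/T7.npy",np.c_[T,uv])
E
```

```text
10.2167 [0.55320211 0.28074992 0.18630691] [ 0.99935329 -0.03562811  0.0045945  -0.00158941] [ 0.44333299  1.09253012 -0.63862865] 0.01642892847827641
(array([3770, 6778, 5205, 3641, 6980, 4379, 4470, 2595, 1435, 1206,  938,
        786,  532,  374,  305,  200,   46,   34,   16, 1757]), array([-84.9740958 , -78.59852022, -72.22294464, -65.84736906,
       -59.47179348, -53.0962179 , -46.72064232, -40.34506674,
       -33.96949116, -27.59391559, -21.21834001, -14.84276443,
        -8.46718885,  -2.09161327,   4.28396231,  10.65953789,
        17.03511347,  23.41068905,  29.78626462,  36.1618402 ,
        42.53741578]))
```

View pics/w7.png

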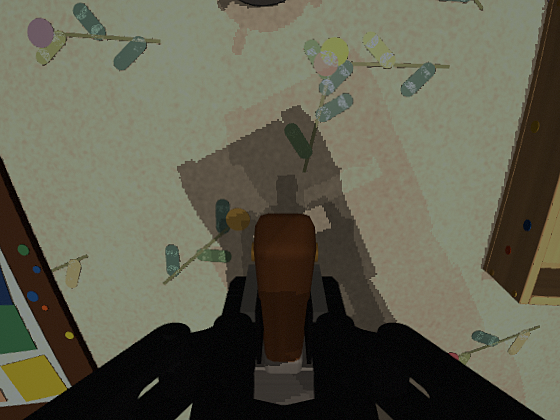

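View pics/s7.png

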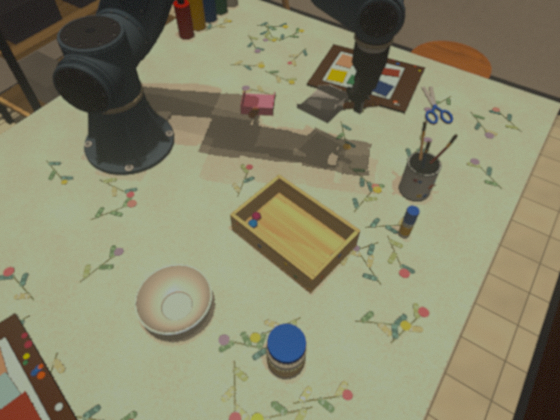

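```bash
python3 - <<'E'
from sc import *
A=np.load("pics/T7.npy");T=A[:,:3];m=(T[:,2]>25)&(T[:,2]<60)
Q=T[m];print(len(Q),Q.min(0),Q.max(0));c,r,_,_=np.linalg.lstsq(np.c_[Q[:,:2],np.ones(len(Q))],Q[:,2],rcond=None);print(c)
# handle end
h=(T[:,2]<0)&(np.abs(T[:,1])<10)&(A[:,4]<330)&(A[:,4]>200)&(T[:,2]>-90);H=T[h]
print(len(H)); 
if len(H): c2=np.polyfit(H[:,0],H[:,2],1);print("handle slope deg",np.degrees(np.arctan(c2[0])),H.min(0),H.max(0),H[:,1].mean())
lip=np.array([.3988,.2926,0]);p0=np.array([.5521,.280,.0415]);Rs=Rz(np.radians(175.7));print((Rs.T@(p0-lip)).round(4))
E
```

```text
1801 [-114.94778611  -18.86526616   25.24906658] [-56.58006699  19.11121261  42.53741578]
[-1.20130506e-01 -8.95638563e-03  2.86843301e+01]
6783
handle slope deg -22.81971947507899 [-11.19437518  -9.99777189 -49.15360862] [ 46.21547383   9.99801633 -16.34439582] 0.19338039613033248
[-0.1538  0.0011  0.0415]
```

```bash
python3 - <<'E'
from sc import *
A=np.load("pics/T7.npy");T=A[:,:3]
for v0 in range(212,420,12):
    m=(A[:,4]==v0)&(np.abs(A[:,3]-284)<12);Q=T[m]
    print(v0,np.median(Q,0).round(1),len(Q))
E
```

```text
212 [-34.1   0.6 187.1] 23
224 [ 44.1   0.3 -41.1] 23
236 [ 41.9   0.3 -44.7] 23
248 [ 39.4   0.3 -47.3] 23
260 [ 35.8   0.3 -47.5] 23
272 [ 30.1   0.3 -44. ] 23
284 [ 23.6   0.3 -39.9] 23
296 [ 16.5   0.3 -35.6] 23
308 [  8.5   0.4 -30.6] 23
320 [ -0.5   0.2 -25.1] 22
332 [-11.3   0.4 -18.1] 23
344 [-23.4   0.4 -10.6] 23
356 [-37.1   0.4  -2.3] 23
368 [-52.6   0.4   6.8] 23
380 [-93.7   0.4  40.9] 23
392 [-103.3    0.4   40.4] 23
404 [-112.8    0.4   39.6] 23
416 [ 10.8   0.3 -77.8] 23
```

The handle slope (31.8°) and pan height show that nothing slipped in the grip. Now computing the bin path.

```bash
cat > sc.py <<'E'
from kin import *
v=np.load("v.npy");Cm=np.array([[0,-1,0],[1,0,0],[0,0,1.]])
TS=np.diag([-1.,1,-1]);GT=np.array([-.1535,.0005,.0415])
def st(L,psi,tau):
    Rs=Rz(np.radians(psi))@Ry(np.radians(tau)); return np.array(L)+Rs@GT,Rs@TS
BC2=np.array([.557,-.0147,.0325]);BY2=np.radians(-8.95)
def inbin(d,tau,z=.0005,y=-.025): # lip at d from end wall, z above floor
    return st(b2w([-.116+d,y,-.0265+z],BY2,BC2),171.05,tau)
E
python3 - <<'E'
from sc import *
p,R=inbin(.108,12,.124);print(rel(p,R)); print(p)
print("from there:")
for d,t,z in [(108,12,80),(108,12,40),(108,12,10),(108,12,1)]: print(d,t,z,rel(*inbin(d/1000,t,z/1000),p0=p,R0=R))
E
```

```text
([157.7, 330.1, -21.4], [-0.009, 0.207, 0.084])
[ 0.68492458 -0.06066115  0.20250757]
from there:
108 12 80 ([-9.1, 0.0, 43.0], [0.0, 0.0, 0.0])
108 12 40 ([-17.5, 0.0, 82.2], [0.0, 0.0, 0.0])
108 12 10 ([-23.7, 0.0, 111.5], [0.0, 0.0, 0.0])
108 12 1 ([-25.6, 0.0, 120.3], [0.0, 0.0, 0.0])
```

move_arm --rows '[{"dp": [20,35,-10],"turn": [0,0.03,0.01],"fingers": 10},{"dp": [158,330,-21],"turn": [-0.009,0.207,0.084],"fingers": 10},{"dp": [158,330,-21],"turn": [-0.009,0.207,0.084],"fingers": 10},{"dp": [158,330,-21],"turn": [-0.009,0.207,0.084],"fingers": 10},{"dp": [158,330,-21],"turn": [-0.009,0.207,0.084],"fingers": 10},{"dp": [158,330,-21],"turn": [-0.009,0.207,0.084],"fingers": 10},{"dp": [158,330,-21],"turn": [-0.009,0.207,0.084],"fingers": 10},{"dp": [158,330,-21],"turn": [-0.009,0.207,0.084],"fingers": 10},{"dp": [158,330,-21],"turn": [-0.009,0.207,0.084],"fingers": 10},{"dp": [158,330,-21],"turn": [-0.009,0.207,0.084],"fingers": 10},{"dp": [158,330,-21],"turn": [-0.009,0.207,0.084],"fingers": 10},{"dp": [158,330,-21],"turn": [-0.009,0.207,0.084],"fingers": 10},{"dp": [158,330,-21],"turn": [-0.009,0.207,0.084],"fingers": 10}]'

```text
time: 11.4
position: [0.6843, -0.0594, 0.2002]
tcp_rot: [0.992, -0.077, 0.102, 0.008]
ft_force: [-0.3, -1.0, -1.2]
width: 0.0157
```

```bash
python3 - <<'E'
from sc import *
s=manip.sense();print(s['time'],s['position'],s['tcp_rot'],s['ft_force'])
for z in (.124,.04,.001): print(rel(*inbin(.108,12,z)))
shot("scene","s8");shot("top","t8")
a=cv2.imread("pics/s8.png");c=cv2.imread("pics/t8.png")
m=np.hstack([cv2.resize(a[120:320,170:400],(460,400)),cv2.resize(c[100:300,200:370],(340,400))]);cv2.imwrite("pics/m8.png",m)
E
```

```text
11.4 [ 0.68431808 -0.05938998  0.20018981] [ 0.99173821 -0.0768034   0.10240669  0.00833299] [-0.28536383 -0.95741498 -1.1624404 ]
([1.3, 1.2, -2.1], [0.0, 0.004, 0.002])
([-15.9, 1.1, 80.1], [0.0, 0.004, 0.002])
([-23.9, 1.1, 118.3], [0.0, 0.004, 0.002])
```

View pics/m8.png

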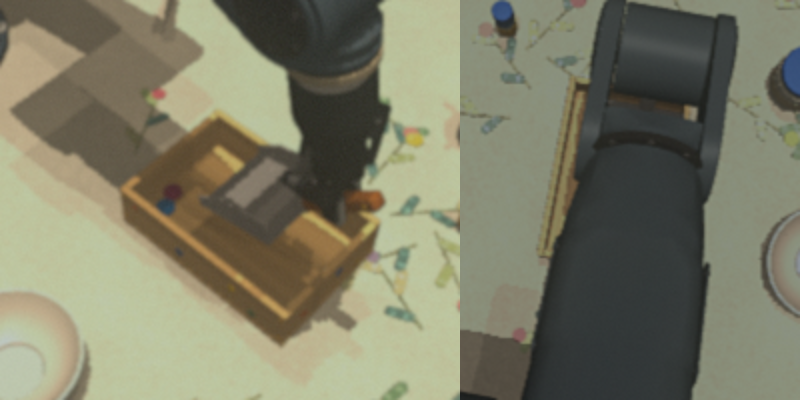

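move_arm --rows '[{"dp": [-7,1,38],"turn": [0,0.004,0.002],"fingers": 10},{"dp": [-15,1,74],"turn": [0,0.004,0.002],"fingers": 10},{"dp": [-20,1,100],"turn": [0,0.004,0.002],"fingers": 10},{"dp": [-22,1,110],"turn": [0,0.004,0.002],"fingers": 10},{"dp": [-23,1,115],"turn": [0,0.004,0.002],"fingers": 10},{"dp": [-23,1,115],"turn": [0,0.004,0.002],"fingers": 10}]'

```text
time: 12.0
position: [0.6862, -0.0615, 0.084]
tcp_rot: [0.991, -0.078, 0.105, 0.009]
ft_force: [0.8, 0.4, -1.2]
width: 0.0164
```

```bash
python3 - <<'E'
from sc import *
s=manip.sense();print(s['time'],s['position'],s['ft_force'],s['moment'])
print(rel(*inbin(.108,12,.001)))
shot("scene","s9");c=manip.calibration("scene")
a=cv2.imread("pics/s9.png")
R0=Ro.from_quat(s['tcp_rot']).as_matrix();Rs=R0@TS;L=s['position']-Rs@GT;print("lip",L, "bin coords",Rz(-BY2)@(L-BC2))
pts=np.array([[0,-.048,0],[0,.048,0],[-.096,.048,0],[-.096,-.048,0]]);uv=proj(c,L+pts@Rs.T)
a=cv2.resize(a[120:320,170:400],(800,696))
for p in uv: cv2.circle(a,tuple(((p-[170,120])*3.478).astype(int).tolist()),3,(0,0,255),-1)
# bin inner corners
B=np.array([b2w([x,y,z],BY2,BC2) for x in(-.116,.116) for y in (-.076,.076) for z in (-.0265,.0325)])
for p in proj(c,B): cv2.circle(a,tuple(((p-[170,120])*3.478).astype(int).tolist()),3,(255,255,0),-1)
cv2.imwrite("pics/m9.png",a[:600])
E
```

```text
12.0 [ 0.68620157 -0.06147477  0.0840308 ] [ 0.75316769  0.4282542  -1.18560606] [-0.01914229  0.0271277  -0.00016403]
([-2.3, -0.6, 4.1], [0.001, -0.002, -0.001])
lip [ 0.54665669 -0.03889916  0.01121379] bin coords [-0.00645265 -0.02551365 -0.02128621]
```

View pics/m9.png

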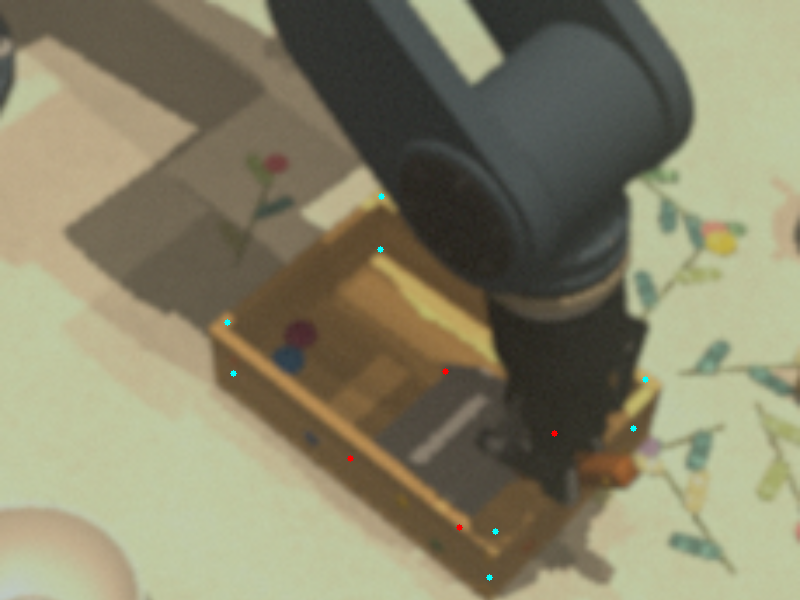

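The projected pan corner (445,371) matches the picture, with the lip about 5 mm above the floor. Touching down gently.

move_arm --rows '[{"dp": [-1.5,0,3],"turn": [0,0,0],"fingers": 10},{"dp": [-2,0,5],"turn": [0,0,0],"fingers": 10},{"dp": [-2,0,5],"turn": [0,0,0],"fingers": 10}]'

```text
time: 12.3
position: [0.6854, -0.0618, 0.0794]
tcp_rot: [0.991, -0.078, 0.106, 0.009]
ft_force: [-0.0, 0.6, -1.5]
width: 0.0162
```

```bash
python3 - <<'E'
from sc import *
s=manip.sense();print(s['time'],s['position'],s['ft_force'],s['moment'])
R0=Ro.from_quat(s['tcp_rot']).as_matrix();Rs=R0@TS;L=s['position']-Rs@GT;print("lip",L, "bin coords",Rz(-BY2)@(L-BC2))
p,R=inbin(.108,12,.0005); print(rel(p,R))
for i in range(1,21):
    d=108-104*i/20; t=np.interp(d,[4,70,108],[3,8,12]); print(round(d,1),round(t,1),*rel(*inbin(d/1000,t,.0003)))
E
```

```text
12.3 [ 0.68538349 -0.06179591  0.07935575] [-0.03590279  0.64324849 -1.50098637] [-0.03445604  0.04979489 -0.01323919]
lip [ 0.54593896 -0.03913873  0.006372  ] bin coords [-0.00712437 -0.02586197 -0.026128  ]
([-0.7, -1.0, 0.2], [0.001, -0.003, -0.001])
102.8 11.5 [-5.4, -1.0, 0.8] [0.001, -0.013, -0.001]
97.6 10.9 [-10.1, -1.0, 1.1] [0.001, -0.022, -0.001]
92.4 10.4 [-14.9, -1.0, 1.5] [0.001, -0.032, -0.001]
87.2 9.8 [-19.6, -1.0, 1.9] [0.001, -0.042, -0.001]
82.0 9.3 [-24.4, -1.0, 2.3] [0.001, -0.051, -0.001]
76.8 8.7 [-29.1, -1.0, 2.7] [0.001, -0.061, -0.001]
71.6 8.2 [-33.9, -1.0, 3.1] [0.001, -0.07, -0.001]
66.4 7.7 [-38.8, -1.0, 3.2] [0.001, -0.078, -0.001]
61.2 7.3 [-43.7, -1.0, 3.2] [0.001, -0.085, -0.001]
56.0 6.9 [-48.5, -1.0, 3.1] [0.001, -0.092, -0.001]
50.8 6.5 [-53.4, -1.0, 3.1] [0.001, -0.099, -0.001]
45.6 6.2 [-58.3, -1.0, 3.1] [0.001, -0.105, -0.001]
40.4 5.8 [-63.3, -1.0, 3.1] [0.001, -0.112, -0.001]
35.2 5.4 [-68.2, -1.0, 3.1] [0.001, -0.119, -0.001]
30.0 5.0 [-73.1, -0.9, 3.0] [0.001, -0.126, -0.001]
24.8 4.6 [-78.0, -0.9, 3.0] [0.001, -0.133, -0.001]
19.6 4.2 [-83.0, -0.9, 3.0] [0.001, -0.14, -0.002]
14.4 3.8 [-87.9, -0.9, 3.0] [0.001, -0.147, -0.002]
9.2 3.4 [-92.9, -0.9, 3.0] [0.001, -0.154, -0.002]
4.0 3.0 [-97.9, -0.9, 3.0] [0.001, -0.16, -0.002]
```

move_arm --rows '[{"dp": [-5.5,-0.5,1],"turn": [0,-0.013,0],"fingers": 10},{"dp": [-10,-1,1.4],"turn": [0,-0.022,0],"fingers": 10},{"dp": [-15,-1,1.8],"turn": [0,-0.032,0],"fingers": 10},{"dp": [-19.5,-1,2.2],"turn": [0,-0.042,0],"fingers": 10},{"dp": [-24.5,-1,2.6],"turn": [0,-0.051,0],"fingers": 10},{"dp": [-29,-1,3],"turn": [0,-0.061,0],"fingers": 10},{"dp": [-34,-1,3.3],"turn": [0,-0.07,0],"fingers": 10},{"dp": [-39,-1,3.5],"turn": [0,-0.078,0],"fingers": 10},{"dp": [-43.5,-1,3.5],"turn": [0,-0.085,0],"fingers": 10},{"dp": [-48.5,-1,3.5],"turn": [0,-0.092,0],"fingers": 10},{"dp": [-53.5,-1,3.5],"turn": [0,-0.099,0],"fingers": 10},{"dp": [-58.5,-1,3.5],"turn": [0,-0.105,0],"fingers": 10}]'

```text
time: 13.3
position: [0.6292, -0.0519, 0.0629]
tcp_rot: [0.995, -0.079, 0.053, 0.004]
ft_force: [0.8, -1.4, 0.6]
width: 0.016
```

```bash
cat > look.py <<'E'
from sc import *
import sys
n=sys.argv[1]
s=manip.sense();print(s['time'],s['position'].round(4),s['ft_force'].round(2),s['moment'].round(2),s['width'])
R0=Ro.from_quat(s['tcp_rot']).as_matrix();Rs=R0@TS;L=s['position']-Rs@GT;print("lip bin coords",Rz(-BY2)@(L-BC2)+[.116,0,.0265],"tau",np.degrees(np.arcsin(-Rs[2,0])))
shot("scene","s"+n);a=cv2.imread(f"pics/s{n}.png");x0,y0=(int(x) for x in sys.argv[2:4]) if len(sys.argv)>2 else (200,150)
cv2.imwrite(f"pics/m{n}.png",cv2.resize(a[y0:y0+150,x0:x0+200],(800,600),interpolation=cv2.INTER_CUBIC))
E
python3 look.py 10; python3 - <<'E'
from sc import *
for i in range(1,15):
    d=45.6-42.6*i/12; t=np.interp(d,[4,70,108],[3,8,12]); print(round(d,1),round(t,1),*rel(*inbin(d/1000,t,0)))
E
```

```text
13.3 [ 0.6292 -0.0519  0.0629] [ 0.78 -1.37  0.65] [ 0.06 -0.09  0.04] 0.016016912850715357
lip bin coords [ 0.04487078 -0.02480377 -0.00064386] tau 6.098189147747738
42.1 5.9 [-1.7, 0.0, -0.6] [0.001, -0.002, -0.001]
38.5 5.6 [-5.1, 0.0, -0.2] [0.001, -0.007, -0.001]
35.0 5.3 [-8.4, 0.0, 0.1] [0.001, -0.012, -0.001]
31.4 5.1 [-11.8, 0.0, 0.5] [0.001, -0.016, -0.002]
27.9 4.8 [-15.1, 0.0, 0.8] [0.001, -0.021, -0.002]
24.3 4.5 [-18.5, 0.0, 1.2] [0.001, -0.026, -0.002]
20.8 4.3 [-21.8, 0.1, 1.5] [0.001, -0.031, -0.002]
17.2 4.0 [-25.2, 0.1, 1.9] [0.001, -0.035, -0.002]
13.6 3.7 [-28.6, 0.1, 2.2] [0.001, -0.04, -0.002]
10.1 3.5 [-31.9, 0.1, 2.6] [0.001, -0.045, -0.002]
6.5 3.2 [-35.3, 0.1, 2.9] [0.001, -0.049, -0.002]
3.0 3.0 [-38.7, 0.1, 3.1] [0.001, -0.053, -0.002]
-0.6 3.0 [-42.2, 0.1, 2.7] [0.001, -0.053, -0.002]
-4.1 3.0 [-45.8, 0.1, 2.4] [0.001, -0.053, -0.002]
```

View pics/m10.png

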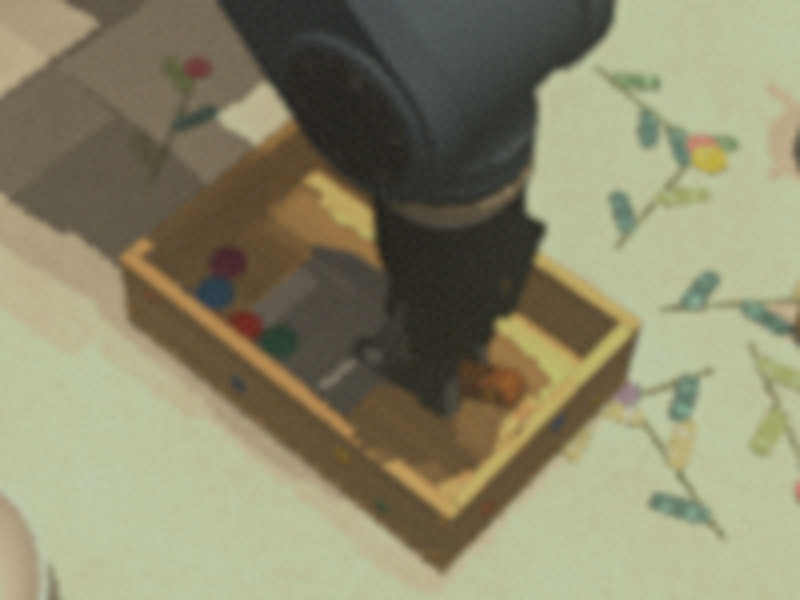

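Green and red are already on the pan, so I'm continuing to the end wall.

move_arm --rows '[{"dp": [-3.5,0,0.3],"turn": [0,-0.004,0],"fingers": 10},{"dp": [-7,0,0.6],"turn": [0,-0.009,0],"fingers": 10},{"dp": [-10,0,0.9],"turn": [0,-0.014,0],"fingers": 10},{"dp": [-13.5,0,1.2],"turn": [0,-0.018,0],"fingers": 10},{"dp": [-17,0,1.5],"turn": [0,-0.023,0],"fingers": 10},{"dp": [-20,0,1.8],"turn": [0,-0.028,0],"fingers": 10},{"dp": [-23.5,0,2.2],"turn": [0,-0.033,0],"fingers": 10},{"dp": [-27,0,2.5],"turn": [0,-0.038,0],"fingers": 10},{"dp": [-30,0,2.8],"turn": [0,-0.042,0],"fingers": 10},{"dp": [-33.5,0,3.1],"turn": [0,-0.047,0],"fingers": 10},{"dp": [-37,0,3.4],"turn": [0,-0.05,0],"fingers": 10},{"dp": [-40,0,3.4],"turn": [0,-0.053,0],"fingers": 10},{"dp": [-42,0,3.3],"turn": [0,-0.053,0],"fingers": 10},{"dp": [-42,0,3.3],"turn": [0,-0.053,0],"fingers": 10}]'

```text
time: 14.52
position: [0.5883, -0.0453, 0.0551]
tcp_rot: [0.997, -0.079, 0.027, 0.002]
ft_force: [-1.1, 0.1, 0.3]
width: 0.0162
```

```bash
python3 look.py 11
```

```text
14.5167 [ 0.5883 -0.0453  0.0551] [-1.12  0.09  0.25] [ 0.1   0.13 -0.01] 0.01623679586549129
lip bin coords [ 0.00057157 -0.02468156 -0.00050776] tau 3.0590074530024634
```

View pics/m11.png

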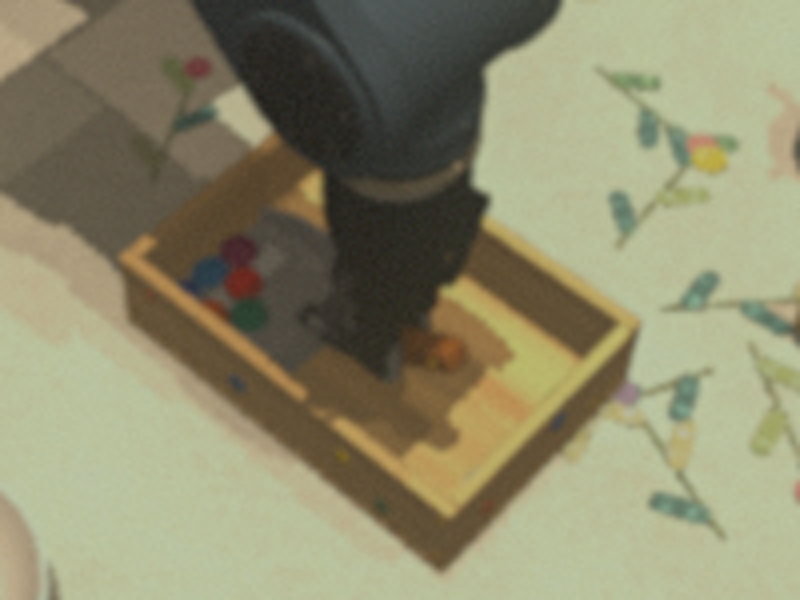

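All six sit on the pan: purple, light blue, red, green, orange and blue, around (190-260,250-320). Next I tilt the lip up and lift.

```bash
python3 - <<'E'
from sc import *
s=manip.sense();
for t,zr in [(1,0),(-1,1),(-3.5,3),(-6,5),(-8.5,8),(-11,11),(-13.5,14),(-16,17),(-18,20),(-20,24),(-20,40),(-20,65),(-20,95),(-20,125),(-20,155)]:
    lz=zr+96*np.sin(np.radians(-t)) ; print(t,zr,*rel(*inbin(.003,t,lz/1000-.0005)))
E
```

```text
1 0 [3.6, 0.1, 7.3] [0.001, -0.036, -0.002]
-1 1 [5.0, 0.1, 8.4] [0.001, -0.071, -0.002]
-3.5 3 [6.5, 0.1, 9.1] [0.0, -0.114, -0.002]
-6 5 [7.7, 0.1, 9.8] [0.0, -0.158, -0.002]
-8.5 8 [8.7, 0.1, 9.6] [0.0, -0.202, -0.002]
-11 11 [9.4, 0.1, 9.4] [0.0, -0.245, -0.002]
-13.5 14 [9.7, 0.1, 9.2] [0.0, -0.289, -0.002]
-16 17 [9.8, 0.1, 9.1] [0.0, -0.333, -0.002]
-18 20 [9.6, 0.1, 8.5] [0.0, -0.367, -0.002]
-20 24 [9.3, 0.1, 6.8] [0.0, -0.402, -0.002]
-20 40 [10.2, 0.1, -9.2] [0.0, -0.402, -0.002]
-20 65 [11.5, 0.1, -34.1] [0.0, -0.402, -0.002]
-20 95 [13.1, 0.1, -64.1] [0.0, -0.402, -0.002]
-20 125 [14.7, 0.1, -94.0] [0.0, -0.402, -0.002]
-20 155 [16.3, 0.1, -124.0] [0.0, -0.402, -0.002]
```

move_arm --rows '[{"dp": [3,0,4.5],"turn": [0,-0.036,0],"fingers": 10},{"dp": [5,0,7.5],"turn": [0,-0.071,0],"fingers": 10},{"dp": [6.5,0,9],"turn": [0,-0.114,0],"fingers": 10},{"dp": [7.5,0,9.5],"turn": [0,-0.158,0],"fingers": 10},{"dp": [8.5,0,9.5],"turn": [0,-0.202,0],"fingers": 10},{"dp": [9.5,0,9.5],"turn": [0,-0.245,0],"fingers": 10},{"dp": [9.5,0,9],"turn": [0,-0.289,0],"fingers": 10},{"dp": [10,0,9],"turn": [0,-0.333,0],"fingers": 10},{"dp": [9.5,0,8.5],"turn": [0,-0.367,0],"fingers": 10},{"dp": [9.5,0,7],"turn": [0,-0.402,0],"fingers": 10},{"dp": [10,0,-5],"turn": [0,-0.402,0],"fingers": 10},{"dp": [11,0,-20],"turn": [0,-0.402,0],"fingers": 10},{"dp": [12,0,-40],"turn": [0,-0.402,0],"fingers": 10},{"dp": [13,0,-64],"turn": [0,-0.402,0],"fingers": 10},{"dp": [14.5,0,-94],"turn": [0,-0.402,0],"fingers": 10},{"dp": [16,0,-120],"turn": [0,-0.402,0],"fingers": 10},{"dp": [16,0,-120],"turn": [0,-0.402,0],"fingers": 10}]'

```text
time: 15.98
position: [0.6002, -0.0472, 0.1829]
tcp_rot: [0.983, -0.078, -0.167, -0.013]
ft_force: [1.3, 0.6, -1.1]
width: 0.0163
```

```bash
python3 look.py 12 190 110
```

```text
15.9833 [ 0.6002 -0.0472  0.1829] [ 1.33  0.6  -1.15] [-0.1  -0.54  0.02] 0.016284925727985972
lip bin coords [ 0.00511203 -0.02460942  0.18858594] tau -19.336057810296214
```

View pics/m12.png

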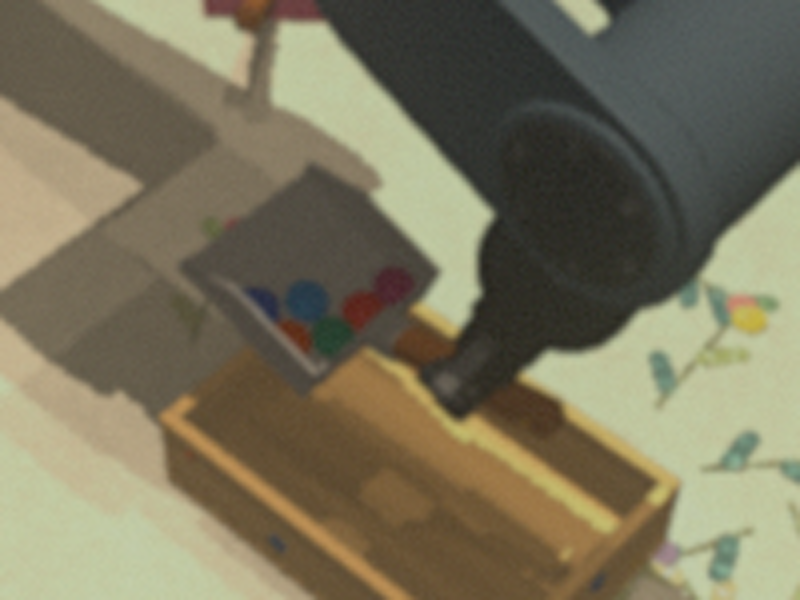

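All six are settled at the back of the pan and the bin is empty. Moving over to the bowl.

```bash
python3 - <<'E'
from sc import *
s=manip.sense();p0=s['position'];R0=Ro.from_quat(s['tcp_rot']).as_matrix()
psi=220;dirv=Rz(np.radians(psi))[:,0]
L=np.array([.445,-.306,.165])-.03*dirv
p,R=st(L,psi,-18);print(p, rel(p,R))
rv=Ro.from_matrix(R0.T@R).as_rotvec();dp=R0.T@(p-p0)*1000
q=s['qpos']
for f in (.04,.12,.22,.34,.46,.58,.70,.81,.90,.96,1):
    Rf=R0@Ro.from_rotvec(rv*f).as_matrix();q,e=ik(p0+(p-p0)*f,Rf,q,v,Cm);print(f,np.round(dp*f),np.round(rv*f,3),q.round(2),round(e,4),"tau",np.degrees(np.arcsin(-(Rf@TS)[2,0])).round(1))
for t,lz in [(-18,.165),(-10,.13),(0,.1),(10,.075),(20,.07),(30,.07),(40,.07),(50,.075),(60,.08),(68,.085)]:
    L=np.array([.445,-.306,lz])-.03*dirv;pp,RR=st(L,psi,t);q,e=ik(pp,RR,q,v,Cm);print(t,lz,rel(pp,RR,p0=p,R0=R),q.round(2),round(e,4))
E
```

```text
[ 0.5899593  -0.18501741  0.15703474] ([19.4, 137.8, 17.6], [-0.275, 0.025, -0.811])
0.04 [1. 6. 1.] [-0.011  0.001 -0.032] [-0.16  0.67  1.31 -0.01  1.5   1.54] 0.0 tau -19.5
0.12 [ 2. 17.  2.] [-0.033  0.003 -0.097] [-0.17  0.67  1.31 -0.04  1.49  1.47] 0.0 tau -19.3
0.22 [ 4. 30.  4.] [-0.06   0.005 -0.178] [-0.18  0.67  1.32 -0.07  1.48  1.38] 0.0 tau -19.2
0.34 [ 7. 47.  6.] [-0.093  0.008 -0.276] [-0.19  0.67  1.32 -0.1   1.46  1.28] 0.0 tau -19.0
0.46 [ 9. 63.  8.] [-0.126  0.011 -0.373] [-0.2   0.67  1.33 -0.14  1.44  1.17] 0.0 tau -18.8
0.58 [11. 80. 10.] [-0.159  0.014 -0.47 ] [-0.21  0.67  1.35 -0.17  1.41  1.07] 0.0 tau -18.6
0.7 [14. 96. 12.] [-0.192  0.017 -0.567] [-0.23  0.66  1.36 -0.2   1.38  0.96] 0.0 tau -18.4
0.81 [ 16. 112.  14.] [-0.223  0.02  -0.657] [-0.24  0.66  1.37 -0.23  1.35  0.87] 0.0 tau -18.3
0.9 [ 17. 124.  16.] [-0.247  0.022 -0.729] [-0.26  0.65  1.39 -0.25  1.32  0.79] 0.0 tau -18.1
0.96 [ 19. 132.  17.] [-0.264  0.024 -0.778] [-0.26  0.65  1.4  -0.26  1.3   0.74] 0.0 tau -18.1
1 [ 19. 138.  18.] [-0.275  0.025 -0.811] [-0.27  0.65  1.4  -0.27  1.2
[... 235 characters left out ...]
14, 0.0]) [-0.39  0.57  1.55 -0.    1.02  0.49] 0.0
10 0.075 ([-9.6, -0.0, 18.4], [0.0, 0.489, 0.0]) [-0.47  0.53  1.63  0.2   0.92  0.29] 0.0
20 0.07 ([-28.7, 0.0, 4.6], [0.0, 0.663, 0.0]) [-0.57  0.48  1.7   0.43  0.91  0.05] 0.0
30 0.07 ([-52.3, -0.0, -10.0], [-0.0, 0.838, 0.0]) [-0.67  0.44  1.75  0.65  0.95 -0.18] 0.0
40 0.07 ([-78.0, -0.0, -20.3], [-0.0, 1.012, 0.0]) [-0.78  0.43  1.79  0.84  1.03 -0.4 ] 0.0
50 0.075 ([-106.7, -0.0, -30.8], [-0.0, 1.187, 0.0]) [-0.89  0.44  1.82  0.99  1.16 -0.57] 0.0
60 0.08 ([-135.9, -0.0, -36.4], [0.0, 1.361, 0.0]) [-0.99  0.48  1.84  1.1   1.3  -0.71] 0.0
68 0.085 ([-159.5, -0.0, -38.4], [-0.0, 1.501, 0.0]) [-1.06  0.52  1.84  1.17  1.43 -0.8 ] 0.0
```

move_arm --rows '[{"dp": [1,6,1],"turn": [-0.011,0.001,-0.032],"fingers": 10},{"dp": [2,17,2],"turn": [-0.033,0.003,-0.097],"fingers": 10},{"dp": [4,30,4],"turn": [-0.06,0.005,-0.178],"fingers": 10},{"dp": [7,47,6],"turn": [-0.093,0.008,-0.276],"fingers": 10},{"dp": [9,63,8],"turn": [-0.126,0.011,-0.373],"fingers": 10},{"dp": [11,80,10],"turn": [-0.159,0.014,-0.47],"fingers": 10},{"dp": [14,96,12],"turn": [-0.192,0.017,-0.567],"fingers": 10},{"dp": [16,112,14],"turn": [-0.223,0.02,-0.657],"fingers": 10},{"dp": [17,124,16],"turn": [-0.247,0.022,-0.729],"fingers": 10},{"dp": [19,132,17],"turn": [-0.264,0.024,-0.778],"fingers": 10},{"dp": [19,138,18],"turn": [-0.275,0.025,-0.811],"fingers": 10},{"dp": [19,138,18],"turn": [-0.275,0.025,-0.811],"fingers": 10}]'

```text
time: 17.03
position: [0.587, -0.1855, 0.1519]
tcp_rot: [0.927, 0.339, -0.151, 0.051]
ft_force: [-0.2, 0.4, -1.9]
width: 0.0163
```

```bash
python3 look.py 13 110 180; python3 - <<'E'
from sc import *
s=manip.sense();R0=Ro.from_quat(s['tcp_rot']).as_matrix();Rs=R0@TS;L=s['position']-Rs@GT;print("lip",L,"psi",np.degrees(np.arctan2(Rs[1,0],Rs[0,0])),"roll",Rs[2,1])
c=manip.calibration("scene");print("bowl px",proj(c,[.445,-.306,.05]))
psi=220;dirv=Rz(np.radians(psi))[:,0]
for t,lz in [(-10,.13),(0,.1),(10,.075),(20,.07),(30,.07),(40,.07),(50,.075),(60,.08),(68,.085)]:
    LL=np.array([.445,-.306,lz])-.03*dirv;pp,RR=st(LL,psi,t);print(t,lz,rel(pp,RR))
shot("top","t13")
E
```

```text
17.0333 [ 0.587  -0.1855  0.1519] [-0.19  0.37 -1.9 ] [ 0.33 -0.35 -0.01] 0.016274003777074997
lip bin coords [ 0.06771614 -0.28365486  0.15471581] tau -18.312302402289646
lip [ 0.46526483 -0.28657938  0.16089676] psi -139.92548498114724 roll -0.00650386435088933
bowl px [[173.29537106 295.83621605]]
-10 0.13 ([4.0, 1.8, 7.0], [-0.007, 0.145, 0.001])
0 0.1 ([0.2, 1.8, 11.1], [-0.007, 0.319, 0.0])
10 0.075 ([-9.2, 1.8, 13.1], [-0.007, 0.494, -0.0])
20 0.07 ([-28.3, 1.7, -0.5], [-0.007, 0.668, -0.001])
30 0.07 ([-51.9, 1.6, -15.1], [-0.007, 0.843, -0.002])
40 0.07 ([-77.7, 1.5, -25.2], [-0.007, 1.017, -0.002])
50 0.075 ([-106.4, 1.4, -35.6], [-0.006, 1.192, -0.003])
60 0.08 ([-135.7, 1.3, -41.1], [-0.006, 1.367, -0.003])
68 0.085 ([-159.3, 1.3, -42.9], [-0.006, 1.506, -0.004])
```

View pics/m13.png

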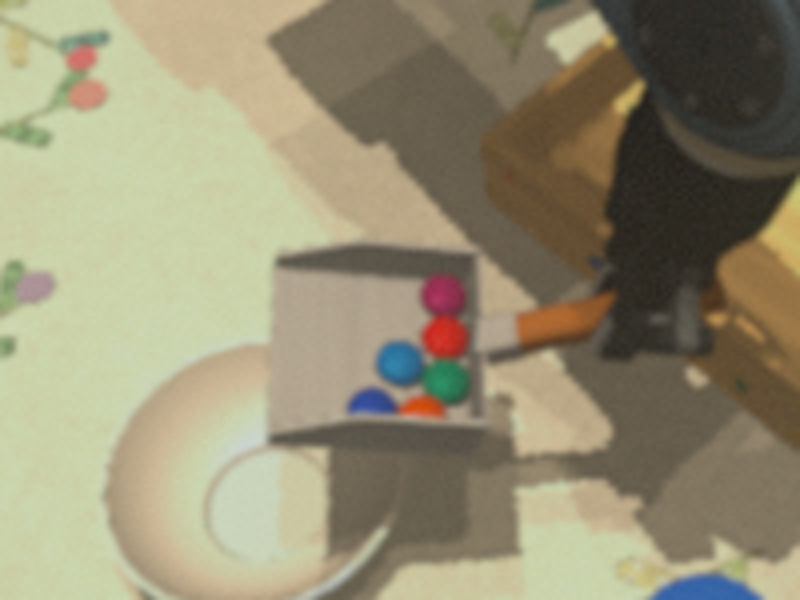

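View pics/t13.png

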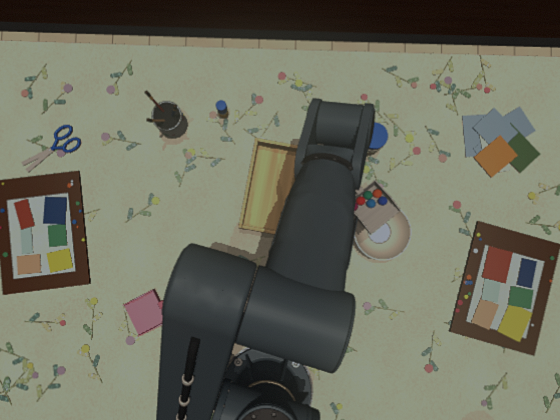

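The pan holds all six (scene crop around (350-470,290-410)) and the lip is over the bowl. Pouring slowly.

move_arm --rows '[{"dp": [2,1,4],"turn": [-0.004,0.07,0],"fingers": 10},{"dp": [4,2,7],"turn": [-0.007,0.145,0],"fingers": 10},{"dp": [2,2,9],"turn": [-0.007,0.23,0],"fingers": 10},{"dp": [0,2,11],"turn": [-0.007,0.319,0],"fingers": 10},{"dp": [-4,2,12],"turn": [-0.007,0.406,0],"fingers": 10},{"dp": [-9,2,13],"turn": [-0.007,0.494,0],"fingers": 10},{"dp": [-18,2,7],"turn": [-0.007,0.581,0],"fingers": 10},{"dp": [-23,2,3],"turn": [-0.007,0.625,0],"fingers": 10},{"dp": [-28,2,-0.5],"turn": [-0.007,0.668,0],"fingers": 10},{"dp": [-34,2,-4],"turn": [-0.007,0.712,0],"fingers": 10},{"dp": [-40,1.5,-8],"turn": [-0.007,0.755,0],"fingers": 10},{"dp": [-46,1.5,-11.5],"turn": [-0.007,0.799,0],"fingers": 10},{"dp": [-52,1.5,-15],"turn": [-0.007,0.843,-0.002],"fingers": 10},{"dp": [-58,1.5,-18],"turn": [-0.007,0.886,-0.002],"fingers": 10},{"dp": [-65,1.5,-20.5],"turn": [-0.007,0.93,-0.002],"fingers": 10},{"dp": [-71,1.5,-23],"turn": [-0.007,0.974,-0.002],"fingers": 10},{"dp": [-78,1.5,-25],"turn": [-0.007,1.017,-0.002],"fingers": 10},{"dp": [-92,1.5,-30.5],"turn": [-0.007,1.105,-0.002],"fingers": 10},{"dp": [-106,1.5,-35.5],"turn": [-0.006,1.192,-0.003],"fingers": 10},{"dp": [-106,1.5,-35.5],"turn": [-0.006,1.192,-0.003],"fingers": 10}]'

```text
time: 18.8
position: [0.5193, -0.2453, 0.2196]
tcp_rot: [0.851, 0.309, 0.399, -0.146]
ft_force: [-0.3, 0.6, -3.0]
width: 0.0162
```

```bash
python3 look.py 14 110 180;  python3 - <<'E'
from sc import *
psi=220;dirv=Rz(np.radians(psi))[:,0]
for t,lz in [(50,.075),(60,.08),(70,.085),(75,.085)]:
    LL=np.array([.445,-.306,lz])-.03*dirv;pp,RR=st(LL,psi,t);print(t,lz,rel(pp,RR))
E
```

```text
18.8 [ 0.5193 -0.2453  0.2196] [-0.33  0.57 -3.  ] [-0.43  0.46  0.01] 0.01621274078094841
lip bin coords [ 0.07063823 -0.28305937  0.06902194] tau 50.269826610332835
50 0.075 ([0.2, -0.8, 0.1], [-0.0, -0.0, -0.002])
60 0.08 ([-5.5, -0.8, -29.1], [0.0, 0.174, -0.002])
70 0.085 ([-15.6, -0.8, -56.3], [0.0, 0.349, -0.002])
75 0.085 ([-24.1, -0.7, -67.3], [0.0, 0.436, -0.002])
```

View pics/m14.png

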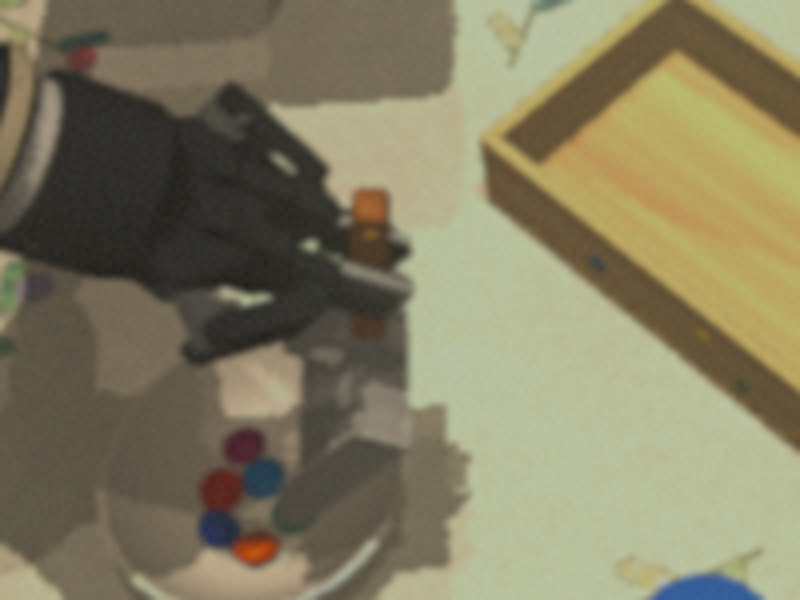

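```bash
 python3 - <<'E'
from sc import *
psi=220;dirv=Rz(np.radians(psi))[:,0];q=manip.sense()['qpos']
for t,lz in [(62,.08),(62,.1),(62,.14),(62,.17),(40,.18),(20,.19),(0,.2)]:
    LL=np.array([.445,-.306,lz])-.03*dirv;pp,RR=st(LL,psi,t);q,e=ik(pp,RR,q,v,Cm);print(t,lz,rel(pp,RR),q.round(2),round(e,4))
E
```

```text
62 0.08 ([-8.0, -0.8, -34.1], [0.0, 0.209, -0.002]) [-1.01  0.49  1.84  1.12  1.33 -0.73] 0.0
62 0.1 ([7.4, -0.8, -47.0], [0.0, 0.209, -0.002]) [-1.01  0.46  1.83  1.11  1.35 -0.69] 0.0
62 0.14 ([38.0, -0.8, -72.7], [0.0, 0.209, -0.002]) [-1.01  0.4   1.8   1.09  1.39 -0.61] 0.0
62 0.17 ([61.0, -0.9, -92.0], [0.0, 0.209, -0.002]) [-1.01  0.35  1.77  1.09  1.42 -0.55] 0.0
40 0.18 ([85.5, -0.9, -40.1], [-0.0, -0.175, -0.002]) [-0.78  0.3   1.68  0.76  1.2  -0.21] 0.0
20 0.19 ([88.5, -0.9, 8.5], [-0.001, -0.524, -0.002]) [-0.57  0.34  1.58  0.37  1.14  0.17] 0.0
0 0.2 ([72.9, -0.9, 52.2], [-0.001, -0.873, -0.002]) [-0.39  0.46  1.46  0.    1.22  0.49] 0.0
```

move_arm --rows '[{"dp": [-4,-1,-17],"turn": [0,0.105,0],"fingers": 10},{"dp": [-8,-1,-34],"turn": [0,0.209,0],"fingers": 10},{"dp": [-8,-1,-34],"turn": [0,0.209,0],"fingers": 10},{"dp": [-8,-1,-34],"turn": [0,0.209,0],"fingers": 10},{"dp": [7.5,-1,-47],"turn": [0,0.209,0],"fingers": 10},{"dp": [22,-1,-60],"turn": [0,0.209,0],"fingers": 10},{"dp": [38,-1,-72.5],"turn": [0,0.209,0],"fingers": 10},{"dp": [38,-1,-72.5],"turn": [0,0.209,0],"fingers": 10}]'

```text
time: 19.52
position: [0.4976, -0.2628, 0.2987]
tcp_rot: [0.805, 0.296, 0.483, -0.174]
ft_force: [0.7, -1.4, -1.5]
width: 0.0162
```

```bash
python3 look.py 15 110 180; python3 -c "
from h import *
shot('top','t15');c=cv2.imread('pics/t15.png');cv2.imwrite('pics/c15.png',cv2.resize(c[180:280,340:440],(600,600)))"
```

```text
19.5167 [ 0.4976 -0.2628  0.2987] [ 0.68 -1.35 -1.48] [-0.41  0.46 -0.05] 0.01620493154373321
lip bin coords [ 0.07272429 -0.2817044   0.1378126 ] tau 61.81902745003059
```

View pics/m15.png

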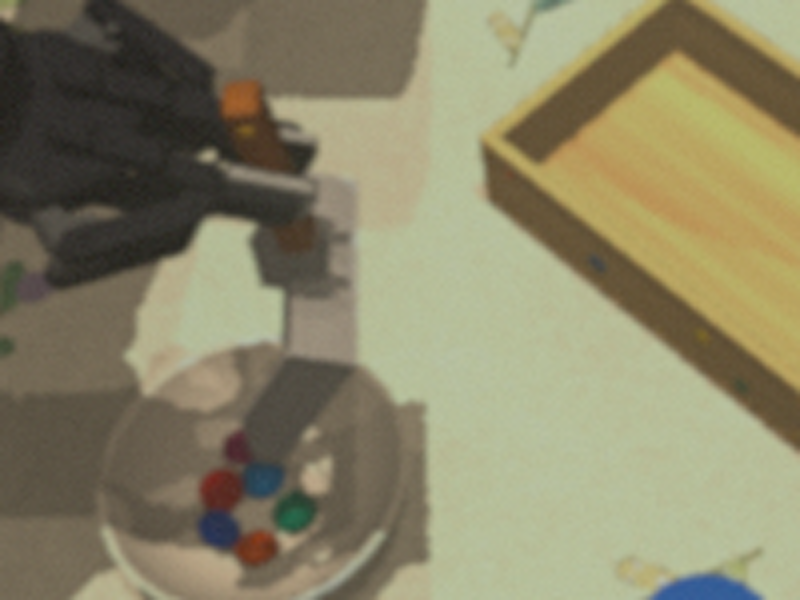

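View pics/c15.png

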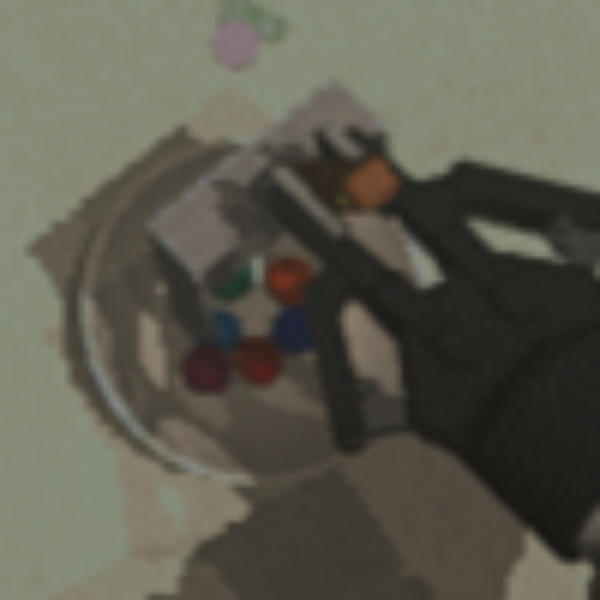

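All six are in the bowl. Leveling the scoop and returning it to its original spot.

```bash
 python3 - <<'E'
from sc import *
psi=220;dirv=Rz(np.radians(psi))[:,0];s=manip.sense();q=s['qpos']
for t,lz in [(50,.16),(40,.18),(30,.185),(20,.19),(10,.2),(0,.2)]:
    LL=np.array([.445,-.306,lz])-.03*dirv;pp,RR=st(LL,psi,t);q,e=ik(pp,RR,q,v,Cm);print(t,lz,rel(pp,RR),q.round(2),round(e,4))
p2,R2=st([.3988,.2926,.12],175.7,0);print(rel(p2,R2,p0=pp,R0=RR))
rv=Ro.from_matrix(RR.T@R2).as_rotvec()
for f in (.25,.5,.75,1): q,e=ik(pp+(p2-pp)*f,RR@Ro.from_rotvec(rv*f).as_matrix(),q,v,Cm);print(q.round(2),round(e,4))
E
```

```text
50 0.16 ([21.6, 0.8, 21.5], [-0.002, -0.207, 0.003]) [-0.89  0.33  1.75  0.93  1.27 -0.41] 0.0
40 0.18 ([38.4, 0.9, 39.7], [-0.001, -0.381, 0.003]) [-0.78  0.3   1.68  0.76  1.2  -0.21] 0.0
30 0.185 ([37.2, 0.9, 64.5], [-0.001, -0.556, 0.003]) [-0.67  0.31  1.63  0.57  1.15 -0.02] 0.0
20 0.19 ([31.3, 0.9, 87.9], [-0.001, -0.73, 0.004]) [-0.57  0.34  1.58  0.37  1.14  0.17] 0.0
10 0.2 ([25.6, 1.0, 106.8], [-0.0, -0.905, 0.004]) [-0.47  0.39  1.51  0.17  1.18  0.34] 0.0
0 0.2 ([7.1, 0.9, 127.5], [-0.0, -1.079, 0.004]) [-0.39  0.46  1.46 -0.    1.22  0.49] 0.0
([275.4, -381.2, 80.0], [0.0, 0.0, 0.773])
[-0.2   0.42  1.58  0.    1.15  0.86] 0.0
[-0.    0.42  1.63 -0.    1.09  1.26] 0.0
[ 0.2   0.47  1.61 -0.    1.06  1.66] 0.0
[0.4  0.55 1.53 0.   1.06 2.04] 0.0
```

move_arm --rows '[{"dp": [11,0,11],"turn": [0,-0.104,0],"fingers": 10},{"dp": [21.5,1,21.5],"turn": [0,-0.207,0],"fingers": 10},{"dp": [30,1,30],"turn": [0,-0.294,0],"fingers": 10},{"dp": [38,1,40],"turn": [0,-0.381,0],"fingers": 10},{"dp": [38,1,52],"turn": [0,-0.468,0],"fingers": 10},{"dp": [37,1,64.5],"turn": [0,-0.556,0],"fingers": 10},{"dp": [34,1,76],"turn": [0,-0.643,0],"fingers": 10},{"dp": [31,1,88],"turn": [0,-0.73,0],"fingers": 10},{"dp": [28,1,97.5],"turn": [0,-0.817,0],"fingers": 10},{"dp": [25.5,1,107],"turn": [0,-0.905,0],"fingers": 10},{"dp": [16,1,117],"turn": [0,-0.992,0],"fingers": 10},{"dp": [7,1,127.5],"turn": [0,-1.079,0.004],"fingers": 10},{"dp": [7,1,127.5],"turn": [0,-1.079,0.004],"fingers": 10}]'

```text
time: 20.7
position: [0.5861, -0.1864, 0.2376]
tcp_rot: [0.939, 0.343, -0.003, -0.002]
ft_force: [-0.0, 1.0, -3.3]
width: 0.0163
```

```bash
 python3 - <<'E'
from sc import *
s=manip.sense();print(s['time'],s['position'],s['tcp_rot'])
print(rel(*st([.3988,.2926,.12],175.7,0)))
E
```

```text
20.7 [ 0.58608284 -0.18641935  0.23760989] [ 0.93932905  0.34300295 -0.00260659 -0.00176609]
([275.0, -378.8, 77.0], [-0.003, 0.005, 0.775])
```

move_arm --rows '[{"dp": [14,-19,2],"turn": [0,0,0.04],"fingers": 10},{"dp": [275,-379,77],"turn": [-0.003,0.005,0.775],"fingers": 10},{"dp": [275,-379,77],"turn": [-0.003,0.005,0.775],"fingers": 10},{"dp": [275,-379,77],"turn": [-0.003,0.005,0.775],"fingers": 10},{"dp": [275,-379,77],"turn": [-0.003,0.005,0.775],"fingers": 10},{"dp": [275,-379,77],"turn": [-0.003,0.005,0.775],"fingers": 10},{"dp": [275,-379,77],"turn": [-0.003,0.005,0.775],"fingers": 10},{"dp": [275,-379,77],"turn": [-0.003,0.005,0.775],"fingers": 10},{"dp": [275,-379,77],"turn": [-0.003,0.005,0.775],"fingers": 10},{"dp": [275,-379,77],"turn": [-0.003,0.005,0.775],"fingers": 10},{"dp": [275,-379,77],"turn": [-0.003,0.005,0.775],"fingers": 10},{"dp": [275,-379,77],"turn": [-0.003,0.005,0.775],"fingers": 10},{"dp": [275,-379,77],"turn": [-0.003,0.005,0.775],"fingers": 10},{"dp": [275,-379,77],"turn": [-0.003,0.005,0.775],"fingers": 10},{"dp": [275,-379,77],"turn": [-0.003,0.005,0.775],"fingers": 10},{"dp": [275,-379,77],"turn": [-0.003,0.005,0.775],"fingers": 10}]'

```text
time: 22.03
position: [0.5536, 0.2767, 0.1659]
tcp_rot: [0.999, -0.04, 0.003, -0.001]
ft_force: [-0.7, -0.5, -2.0]
width: 0.0155
```

```bash
 python3 - <<'E'
from sc import *
s=manip.sense();print(s['time'],s['position'],s['tcp_rot'],s['ft_force'])
for z in (.12,.01,.001,0):print(rel(*st([.3988,.2926,z],175.7,0)))
E
python3 look.py 16 250 30
```

```text
22.0333 [0.55360252 0.27672384 0.16587585] [ 0.99920631 -0.03967404  0.00341164 -0.00103594] [-0.65087059 -0.5222149  -2.00788418]
([-2.1, -3.7, 4.4], [-0.002, -0.007, -0.004])
([-2.8, -3.4, 114.4], [-0.002, -0.007, -0.004])
([-2.9, -3.4, 123.4], [-0.002, -0.007, -0.004])
([-2.9, -3.4, 124.4], [-0.002, -0.007, -0.004])
22.0333 [0.5536 0.2767 0.1659] [-0.65 -0.52 -2.01] [ 0.01 -0.13  0.  ] 0.015535246686271063
lip bin coords [-0.08550449  0.27618241  0.11734415] tau 0.3859282390245282
```

View pics/m16.png

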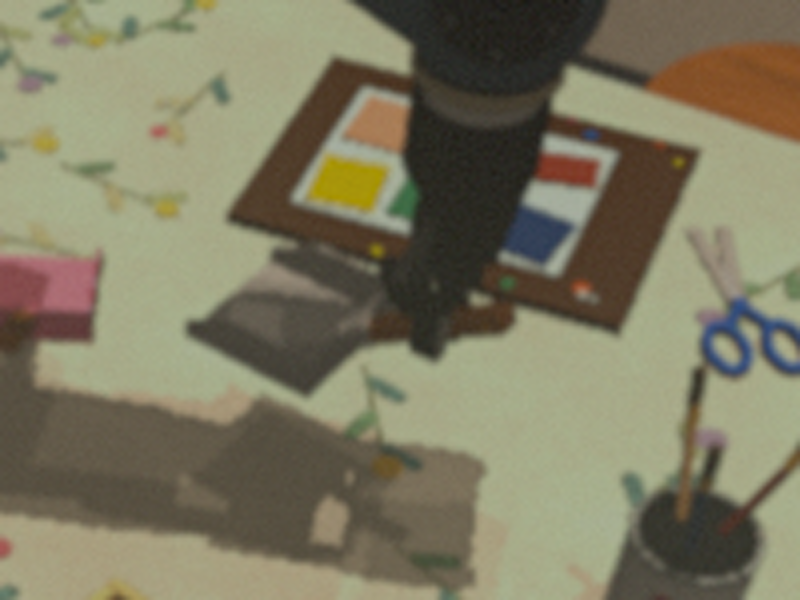

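move_arm --rows '[{"dp": [-1,-1,30],"turn": [0,-0.005,0],"fingers": 10},{"dp": [-2,-2,65],"turn": [0,-0.007,0],"fingers": 10},{"dp": [-2,-2,95],"turn": [0,-0.007,0],"fingers": 10},{"dp": [-2,-2,113],"turn": [0,-0.007,0],"fingers": 10},{"dp": [-2,-2,118],"turn": [0,-0.007,0],"fingers": 10},{"dp": [-2,-2,121],"turn": [0,-0.007,0],"fingers": 10},{"dp": [-2,-2,123],"turn": [0,-0.007,0],"fingers": 10},{"dp": [-2,-2,123],"turn": [0,-0.007,0],"fingers": 10},{"dp": [-2,-2,123],"turn": [0,-0.007,0],"fingers": 10}]'

```text
time: 22.83
position: [0.5531, 0.2804, 0.0442]
tcp_rot: [0.999, -0.039, 0.001, -0.002]
ft_force: [0.1, 0.7, -1.9]
width: 0.0161
```

```bash
 python3 look.py 17 250 30
```

```text
22.8333 [0.5531 0.2804 0.0442] [ 0.07  0.68 -1.91] [-0.03 -0.14 -0.  ] 0.01607752587556899
lip bin coords [-0.08676518  0.27965323 -0.00356259] tau 0.08440152729652436
```

View pics/m17.png

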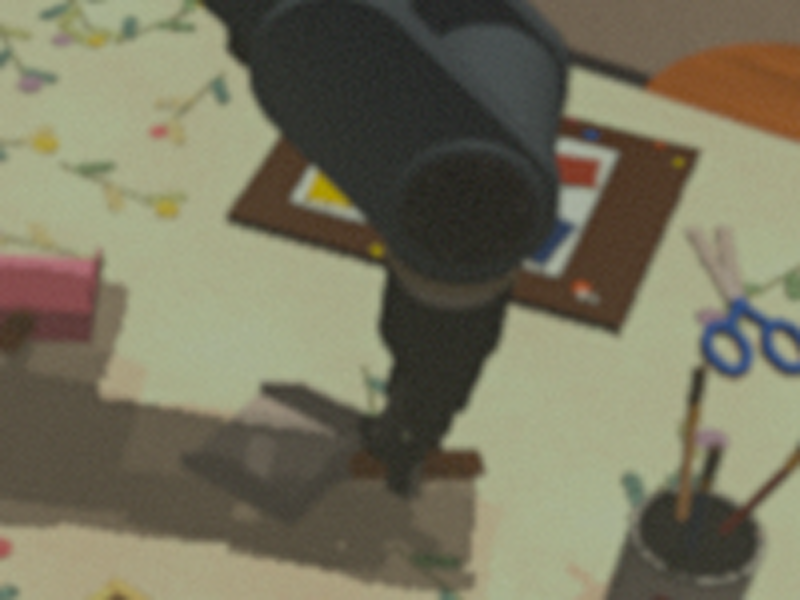

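move_arm --rows '[{"dp": [0,0,1.5],"turn": [0,0,0],"fingers": 10},{"dp": [0,0,3],"turn": [0,0,0],"fingers": 10},{"dp": [0,0,3],"turn": [0,0,0],"fingers": 10}]'

```text
time: 23.13
position: [0.5532, 0.2805, 0.041]
tcp_rot: [0.999, -0.039, 0.001, -0.001]
ft_force: [0.1, -0.9, 8.7]
width: 0.0163
```

In firm contact with the table. Releasing slowly and rising straight up.

move_arm --rows '[{"dp": [0,0,-1],"turn": [0,0,0],"fingers": 10},{"dp": [0,0,-1],"turn": [0,0,0],"fingers": 30},{"dp": [0,0,-1],"turn": [0,0,0],"fingers": 45},{"dp": [0,0,-1],"turn": [0,0,0],"fingers": 55},{"dp": [0,0,-4],"turn": [0,0,0],"fingers": 55},{"dp": [0,0,-30],"turn": [0,0,0],"fingers": 55},{"dp": [0,0,-65],"turn": [0,0,0],"fingers": 55},{"dp": [0,0,-105],"turn": [0,0,0],"fingers": 55},{"dp": [0,0,-145],"turn": [0,0,0],"fingers": 55},{"dp": [-40,0,-185],"turn": [0,0,0],"fingers": 55},{"dp": [-80,0,-200],"turn": [0,0,0],"fingers": 55},{"dp": [-120,0,-200],"turn": [0,0,0],"fingers": 55},{"dp": [-150,0,-200],"turn": [0,0,0],"fingers": 55},{"dp": [-150,0,-200],"turn": [0,0,0],"fingers": 55}]'

```text
time: 24.3
position: [0.3973, 0.2916, 0.2404]
tcp_rot: [0.999, -0.038, -0.001, -0.001]
ft_force: [1.1, -0.2, -0.5]
width: 0.0551
```

```bash
 python3 - <<'E'
from sc import *
shot("scene","s18");shot("top","t18");s=manip.sense();print(s['time'],s['position'],s['ft_force'])
E
```

```text
24.4 [0.40207014 0.29193311 0.24063194] [-0.42664262  0.28069378 -0.3999107 ]
```

View pics/s18.png

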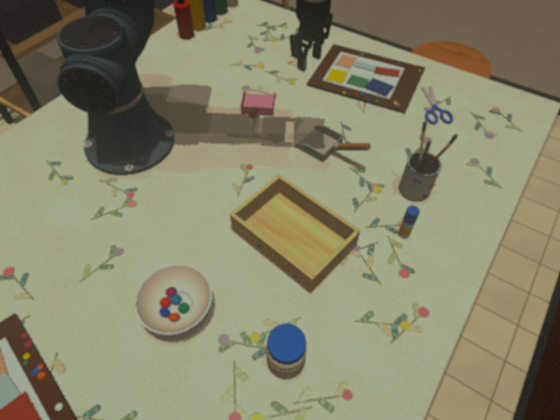

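View pics/t18.png

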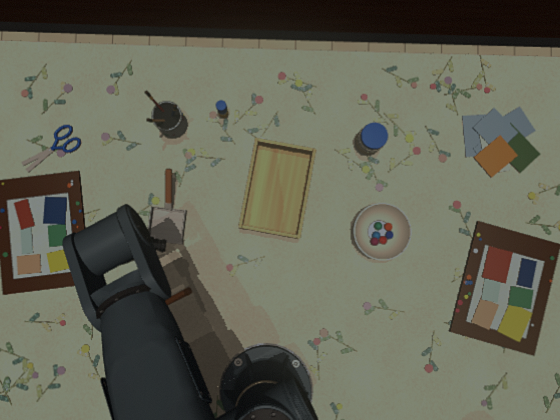

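The scene view shows six nuggets in the bowl at (174,305), the bin upright and empty, and the scoop lying flat at (320,142). The jar, tin and glue stick are where they started, and the gripper is clear. Handing in.

```bash
 python3 -c "
from plant import manip
print(manip.hand_in())"
```

```text
the job is handed in; nothing more can be done
None
```

All six nuggets are in the white bowl, and the job was handed in at about 24 s of the 72 s allowed.

- **Bin:** I pinched the far rim and tipped the bin about 57° onto its near-right corner, which slid all six nuggets there. I then set it down flat and let go.
- **Scooping:** One sweep with the steel scoop picked up all six, and one pour put them in the bowl.
- **Scoop:** I laid it back on its pan at its original spot and moved the gripper clear.

The last pictures show six nuggets in the bowl, an empty upright bin, and the scoop lying flat. None are visible on the table, and the jar, tin, glue stick and pink scoop were not touched.

Forces stayed low in every reading I took, with the highest about 9 N when I set the scoop down. No check failed at the end. Earlier, the network that finds nuggets returned nothing, and the one for the scoop rated the pink look-alike above the steel one. I picked both out from the pictures myself.

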